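# Weigh a batch of oat jars with the recipe tablet and kitchen scale

### The job

Raise the recipe tablet on its hinged stand to 45 degrees from the counter, let go of it and see that it stays there by itself. With the stylus, gently tap the blue round mark on the screen to zero the scale while it is still empty; then stand every jar from the wooden board upright on the scale, none overhanging its edge, and with all of them on it tap the green round mark with the stylus to save the weight. Finish with the stylus lying flat in the middle of its tray, the jars on the scale, the tablet still at 45 degrees, and the bowl, milk bottle and spatula left alone.

Things in the scene. Friction and masses are not known exactly. Their poses are not given: they have to be found in the camera images.
- stand: Foot of the recipe stand, fixed: dark steel plate 180 x 200 x 8 mm. Origin at the centre of its underside; x points away from the reader (the robot stands on its -x side), y to the left, z up. The hinge axis runs along the stand's y at x = -60 mm, z = 30 mm.
- easel (a joint): Angle of the wooden easel that carries the tablet, above the level, in rad: 0 = lying flat, 0.785 = 45 degrees, 1.57 = upright; it swings up about the hinge. A stiff friction hinge (about 1.5 N m, 8 to 12 N at the handle) holds it wherever it is left; a push of more than about 12 N on a screen mark makes it sink.
- hinge (a point): Middle of the hinge axis; its frame turns with the easel: x runs up the easel towards the handle, y along the hinge, z out of the screen. The easel board is 14 mm thick (z -7 to 7), 210 mm wide, from x = -15 to 150 mm; a ledge at x = -17 to -5 mm stands up to z = 23 mm. The black tablet (130 x 200 x 8 mm) is fixed on it; its screen is the plane z = 15 mm, x = 10 to 140 mm, y = -100 to 100 mm.
- handle (a point): Middle of the round steel handle bar (10 mm thick, 110 mm long along the hinge direction) at the top of the easel, 195 mm from the hinge axis in the plane of the board; 40 mm of free space between it and the board's edge. Same axes as the hinge point.
- mark_zero (a point): Centre of the blue round mark (26 mm across, white ring) on the screen surface, the left one seen from the robot; 85 mm from the hinge up the screen, y = +50 mm. z out of the screen. A tap is the stylus tip pressing here, within the round mark, for 0.15 s.
- mark_save (a point): Centre of the green round mark (26 mm across, with a white tick) on the screen surface, the right one seen from the robot; 85 mm from the hinge up the screen, y = -50 mm. z out of the screen. Tapped in the same way.
- scale: White low kitchen scale with a pale glass top, fixed, 230 (x) x 200 (y) x 20 mm. Origin at the centre of its underside; the platform is its whole top, 20 mm up. It may stand left or right of the tablet.
- board: Brown wooden carrying board, fixed, 220 (x) x 200 (y) x 14 mm with a thin steel handle on its -x side; the jars start on it. Origin at the centre of its underside.
- tray: Pale grey-green silicone tray for the stylus, fixed, 90 (x) x 190 (y) mm, floor 8 mm above the counter, rim 12 mm above the counter and 4 mm wide. Origin at the centre of its underside. It stands beyond the scale or beyond the board, the bowl in the other place.
- stylus: Grey stylus 160 mm long with a square 18 x 18 mm barrel (x = -80 to 60 mm), orange band near the tip, 60 g; lies in the tray along the tray's y. Origin on its axis, mid-length; x points to the tip.
- stylus_tip (a point): Centre of the stylus's black rubber tip ball (10 mm across), 75 mm from the stylus's origin along its x.
- jar1: Closed glass jar of orange-brown oats with a pale wooden lid, 62 mm across, 78 mm high (glass to 64 mm, lid 60 mm across), 170 to 310 g. Origin at the centre of its underside, z up. Two to four of the four jars are there; None if absent.
- jar2: Closed glass jar of orange-brown oats with a pale wooden lid, 62 mm across, 78 mm high (glass to 64 mm, lid 60 mm across), 170 to 310 g. Origin at the centre of its underside, z up. Two to four of the four jars are there; None if absent.
- jar3: Closed glass jar of orange-brown oats with a pale wooden lid, 62 mm across, 78 mm high (glass to 64 mm, lid 60 mm across), 170 to 310 g. Origin at the centre of its underside, z up. Two to four of the four jars are there; None if absent.
- jar4: Closed glass jar of orange-brown oats with a pale wooden lid, 62 mm across, 78 mm high (glass to 64 mm, lid 60 mm across), 170 to 310 g. Origin at the centre of its underside, z up. Two to four of the four jars are there; None if absent.
- bowl: White ceramic bowl, 136 mm across, 62 mm high; leave it alone.
- milk: White milk bottle, 72 mm across, 190 mm high; leave it alone.
- spatula: Grey spatula 250 mm long lying on the counter beyond the stand; leave it alone.

How it is judged:
On the way, in this order (a step that is already met when the one before it is completed fails the run):
1. the tablet stands at 45 degrees (within 4 degrees) by itself, let go, for a second (value of joint easel between 0.716 and 0.855 rad and contact force between each of the fingers, the arm and stand below 0.1 N and velocity of joint easel between -0.02 and 0.02 rad/s), for 1 s.
2. the stylus tip presses the blue mark while the scale is empty and the tablet holds its angle (distance between stylus_tip and mark_zero below 0.014 m and contact force between stylus and stand above 0.3 N and horizontal distance between each of jar1, jar2, jar3, jar4 and scale above 0.16 m and value of joint easel between 0.716 and 0.855 rad), for 0.15 s.
3. every jar stands upright on the scale, let go (x of jar1 in the frame of scale between -0.093 and 0.093 m and y of jar1 in the frame of scale between -0.078 and 0.078 m and z of jar1 in the frame of scale between 0.016 and 0.026 m and angle between each of jar1, jar2, jar3, jar4's own z axis and vertical below 0.1 rad and linear speed of each of jar1, jar2, jar3, jar4 below 0.03 m/s and x of jar2 in the frame of scale between -0.093 and 0.093 m and y of jar2 in the frame of scale between -0.078 and 0.078 m and z of jar2 in the frame of scale between 0.016 and 0.026 m and x of jar3 in the frame of scale between -0.093 and 0.093 m and y of jar3 in the frame of scale between -0.078 and 0.078 m and z of jar3 in the frame of scale between 0.016 and 0.026 m and x of jar4 in the frame of scale between -0.093 and 0.093 m and y of jar4 in the frame of scale between -0.078 and 0.078 m and z of jar4 in the frame of scale between 0.016 and 0.026 m and contact force between the fingers and jar1 below 0.1 N and contact force between the fingers and jar2 below 0.1 N and contact force between the fingers and jar3 below 0.1 N and contact force between the fingers and jar4 below 0.1 N), for 0.3 s.
4. the stylus tip presses the green mark while all jars are on the scale and the tablet holds its angle (distance between stylus_tip and mark_save below 0.014 m and contact force between stylus and stand above 0.3 N and x of jar1 in the frame of scale between -0.093 and 0.093 m and y of jar1 in the frame of scale between -0.078 and 0.078 m and z of jar1 in the frame of scale between 0.016 and 0.026 m and angle between each of jar1, jar2, jar3, jar4's own z axis and vertical below 0.1 rad and linear speed of each of jar1, jar2, jar3, jar4 below 0.03 m/s and x of jar2 in the frame of scale between -0.093 and 0.093 m and y of jar2 in the frame of scale between -0.078 and 0.078 m and z of jar2 in the frame of scale between 0.016 and 0.026 m and x of jar3 in the frame of scale between -0.093 and 0.093 m and y of jar3 in the frame of scale between -0.078 and 0.078 m and z of jar3 in the frame of scale between 0.016 and 0.026 m and x of jar4 in the frame of scale between -0.093 and 0.093 m and y of jar4 in the frame of scale between -0.078 and 0.078 m and z of jar4 in the frame of scale between 0.016 and 0.026 m and value of joint easel between 0.716 and 0.855 rad), for 0.15 s.
At the end, for the whole second after the job is handed in: The tablet is at 45 degrees, give or take 4, let go; every jar present stands upright and at rest on the scale with its centre at least 22 mm inside the platform's edge; the stylus lies at rest on the floor of its tray, its middle within 40 mm of the tray's middle each way (value of joint easel between 0.716 and 0.855 rad and contact force between each of the fingers, the arm and stand below 0.1 N and x of jar1 in the frame of scale between -0.093 and 0.093 m and y of jar1 in the frame of scale between -0.078 and 0.078 m and z of jar1 in the frame of scale between 0.016 and 0.026 m and angle between each of jar1, jar2, jar3, jar4's own z axis and vertical below 0.1 rad and linear speed of each of jar1, jar2, jar3, jar4, stylus below 0.03 m/s and x of jar2 in the frame of scale between -0.093 and 0.093 m and y of jar2 in the frame of scale between -0.078 and 0.078 m and z of jar2 in the frame of scale between 0.016 and 0.026 m and x of jar3 in the frame of scale between -0.093 and 0.093 m and y of jar3 in the frame of scale between -0.078 and 0.078 m and z of jar3 in the frame of scale between 0.016 and 0.026 m and x of jar4 in the frame of scale between -0.093 and 0.093 m and y of jar4 in the frame of scale between -0.078 and 0.078 m and z of jar4 in the frame of scale between 0.016 and 0.026 m and x of stylus in the frame of tray between -0.04 and 0.04 m and y of stylus in the frame of tray between -0.04 and 0.04 m and height (world z) of stylus below 0.0225 m and height (world z) of stylus_tip below 0.026 m); the robot touches nothing.
It fails at once if the stylus pressed on the tablet with more than 25 N (contact force between stylus and stand above 25 N).
It fails at once if the bowl moved by more than 40 mm (distance of bowl from where it was at the start of the episode above 0.04 m).
It fails at once if the milk bottle moved by more than 40 mm (distance of milk from where it was at the start of the episode above 0.04 m).
It fails at once if the spatula moved by more than 40 mm (distance of spatula from where it was at the start of the episode above 0.04 m).
Of jar1, jar2, jar3, jar4 only 2 to 4 are there at a start; the rules pass over those that are not, and their reading is None.
At some moment in a run one of jar1, jar2, jar3, jar4, stylus may be knocked a few centimetres aside while the robot is not near it.
It also fails if it takes over 210 s, if anything falls off the work surface, if the arm or the gripper's body presses on something with over 40 N, if the wrist force passes 120 N, or if a joint passes its speed limit or range.

### The arm

A 6-joint arm with a two-finger parallel gripper is mounted at the origin on the work surface. World frame = base frame: x ahead of the robot, y to its left, z up, the work surface at z = 0. Lengths are in m, angles in rad, forces in N, time in s.
With the tool pointing down it reaches from about 0.325 to 0.775 m from the base axis. Payload 5.5 kg.
Tool frame: the origin (TCP) lies between the finger pads; the fingertips stand 14 mm ahead of it and the grasp point (between the pads) lies 5 mm behind it; z points along the fingers, y is the line along which they close (so a half turn about z gives the same grasp; the last joint's range is limited). The gripper opens to 88 mm and grips with 3 to 60 N. Pads are 20 mm wide; open, the fingers measure 115 mm over their backs; the gripper's body (75 mm by 178 mm) begins 61 mm behind the grasp point.
Start: joints at [1.05, 0.091, 1.231, -0, 1.82, -0.057], TCP at [0.268, 0.537, 0.237] pointing down, gripper open.
Joint ranges: [-2.87, 2.87], [-0.86, 2.18], [0.17, 2.46], [-1.51, 4.65], [0.06, 2.69], [-2.65, 2.65]. Speed limits (rad/s): [2.57, 2.57, 3.01, 3.14, 3.14, 3.14].

### API

Orientations are given as a unit quaternion [x, y, z, w].
In Python, from cell import r gives the robot as it stands.
- The arm moves only by the tool shift_gripper, called as name(argument=value, ...), one argument or row to a line, values as JSON. Schema: {"type":"object","properties":{"segments":{"type":"object","properties":{"motion":{"type":"array","items":{"type":"array","items":{"type":"number"},"minItems":7,"maxItems":7},"minItems":1,"maxItems":20}},"additionalProperties":false,"required":["motion"]},"grip_n":{"type":"number"},"only":{"type":"string"},"quiet":{"type":"boolean"},"lines":{"type":"string"}},"required":["segments"],"additionalProperties":false}. segments is an object whose key "motion" holds a list of rows, 1 to 20 of them, each of 7 numbers: dx, dy, dz in units of 20 mm, then a rotation vector rx, ry, rz in units of 0.2 rad, then the opening from 0.0 (shut) to 1.0 (fully open); each row is the pose to reach, as a shift and turn from the pose commanded when the call began, along the tool's axes at that moment; what a row does not reach only later rows make up. A row lasts 1/8 s, in which the tool goes at most 0.0625 m and 0.188 rad, less where a joint would pass 70% of its speed; a pose out of reach is approached as far as the arm can. The fingers move at their own pace and stop on an object; grip_n is the grip in N (left out, the last holds). Time passes only in rows, so rows that do not move let the fingers close. The tool returns the time, the measured TCP pose, the force, the opening and the grip force at its end. only (a regular expression) keeps the lines of the reply that match it, lines (a string "A,B") keeps lines A to B, and quiet returns only ok. Input that does not fit is refused with a message, and nothing moves.
- r.read_state(): the state, without advancing time (a new reading comes with each control period).
- r.read_camera(name): name is "scene" or "side" or "wrist"; returns a dict with "color" (480x640x3 uint8, red, green, blue), "fov_y" (degrees; the focal length in pixels is half the picture's height over the tangent of half this angle, whatever the lens; pixels are square), "cx", "cy" (the principal point, pixels), "D" ([k1, k2, p1, p2, k3] as OpenCV has them; the pictures are not rectified), "xyz" and "attitude" of the camera in the world; the wrist camera has in their place "hand_eye" (4x4, takes a point from camera to tool coordinates, whose origin is the TCP and whose axes are the flange's). Camera axes: x right, y up, looking along -z (the intrinsics and any distortion apply to the point x, -y, -z); pixel columns grow to the right and rows downward; lengths in m; the calibration is good to about 2 mm. A picture is of the moment at which its call begins: read the wrist's pose just before it. There is no depth.
- r.finish_job(): hands the job in; it is judged then, once.
The state is a dict: "time_s": time; "joints": joint angles; "joint_vel": joint speeds; "joint_torque": joint torques, N m; "position": TCP position; "tool_rot": TCP orientation; "contact_force": force on the tool from outside, world axes, zero at the start; "wrist_torque": the same for the moment, N m; "opening": opening from 0.0 (shut) to 1.0 (fully open); "grip_force": force on a finger pad.
Only numpy, scipy, OpenCV 4.12 (cv2) and the standard library are available. Lean on these libraries where they do the work, as an engineer would, in place of code of your own. Each camera call takes 0.05 s, during which the arm holds its last target. There are 200 camera calls.

## Working session

There is one attempt and no reset: what is moved stays moved. The work goes in short steps, Python scripts to look and compute and a tool call to move; the robot and the scene stay as the last step left them, time stands still between calls to the robot, and variables do not carry over. Pictures are saved under pics/ and viewed, at most 14 in all, crops included, and the job is handed in when it is done.

```bash
ls; mkdir -p pics; cat > h.py <<'E'
import numpy as np, cv2, json
from scipy.spatial.transform import Rotation as R
from cell import r
def snap(name,fn):
    s=r.read_state(); c=r.read_camera(name)
    cv2.imwrite(f'pics/{fn}.png',c['color'][:,:,::-1])
    d={k:(np.array(v).tolist() if not isinstance(v,(int,float)) else v) for k,v in c.items() if k!='color'}
    if name=='wrist':
        H=np.array(c['hand_eye']);T=np.eye(4);T[:3,:3]=R.from_quat(s['tool_rot']).as_matrix();T[:3,3]=s['position']
        M=T@H
    else:
        M=np.eye(4);M[:3,3]=c['xyz'];a=np.array(c['attitude'])
        M[:3,:3]=R.from_quat(a).as_matrix() if a.size==4 else a
    d['M']=M.tolist(); json.dump(d,open(f'pics/{fn}.json','w')); return d
def cam(fn):
    d=json.load(open(f'pics/{fn}.json'));f=240/np.tan(np.radians(d['fov_y'])/2)
    K=np.array([[f,0,d['cx']],[0,f,d['cy']],[0,0,1.]]);return K,np.array(d['D']),np.array(d['M'])
def ray(fn,uv):
    K,D,M=cam(fn);p=cv2.undistortPoints(np.array([[uv]],float),K,D)[0,0]
    return M[:3,3],M[:3,:3]@np.array([p[0],-p[1],-1])
def onz(fn,uv,z):
    o,d=ray(fn,uv);return o+d*(z-o[2])/d[2]
def tri(obs):
    A=np.zeros((3,3));b=np.zeros(3);L=[]
    for fn,uv in obs:
        o,d=ray(fn,uv);d=d/np.linalg.norm(d);P=np.eye(3)-np.outer(d,d);A+=P;b+=P@o;L.append((o,P))
    x=np.linalg.solve(A,b);return x,[float(np.linalg.norm(P@(x-o))) for o,P in L]
def proj(fn,X):
    K,D,M=cam(fn);p=M[:3,:3].T@(np.array(X)-M[:3,3]);p=p*[1,-1,-1]
    return cv2.projectPoints(p[None],np.zeros(3),np.zeros(3),K,D)[0][0,0]
E
python3 - <<'E'
from h import *
for n in ['scene','side','wrist']:
    d=snap(n,n+'0');print(n,d['fov_y'],d['D'],np.round(d['M'],3).tolist())
print(r.read_state())
E
```

```text
cell.py
pics
scene 43.848713184081895 [-0.08712773921162958, 0.0, 0.0, 0.0, 0.0] [[0.834, -0.42, 0.358, 1.008], [0.552, 0.651, -0.521, -0.627], [-0.014, 0.632, 0.775, 1.008], [0.0, 0.0, 0.0, 1.0]]
side 50.27381564273908 [-0.1421413189988533, 0.0, 0.0, 0.0, 0.0] [[0.878, 0.235, -0.416, 0.092], [-0.477, 0.473, -0.74, -0.858], [0.023, 0.849, 0.528, 0.674], [0.0, 0.0, 0.0, 1.0]]
wrist 65.63511239024949 [-0.06364533345775521, 0.0, 0.0, 0.0, 0.0] [[0.448, -0.863, -0.234, 0.204], [0.894, 0.432, 0.119, 0.569], [-0.002, -0.263, 0.965, 0.384], [0.0, 0.0, 0.0, 1.0]]
{'time_s': 0.15, 'joints': array([ 1.05031983e+00,  9.17312591e-02,  1.23160428e+00, -6.58415125e-06,
        1.81976738e+00, -5.66934692e-02]), 'joint_vel': array([-0.00076592, -0.00093527, -0.00382439, -0.00154158, -0.00090176,
        0.00020604]), 'joint_torque': array([ 1.60962816e-03, -4.47047246e+01, -4.06907129e+01,  6.99243369e-02,
        2.74990685e-02, -1.13881285e-04]), 'position': array([0.26830652, 0.53645543, 0.23574226]), 'tool_rot': array([ 2.29819540e-01,  9.73232967e-01, -7.24813325e-04, -2.11848244e-04]), 'contact_force': array([ 0.84218169,  0.37728785, -0.06166671]), 'wrist_torque': array([0.01229181, 0.00303   , 0.00782953]), 'grip_force': 0.0, 'opening': 0.998069141731519}
```
View pics/scene0.png

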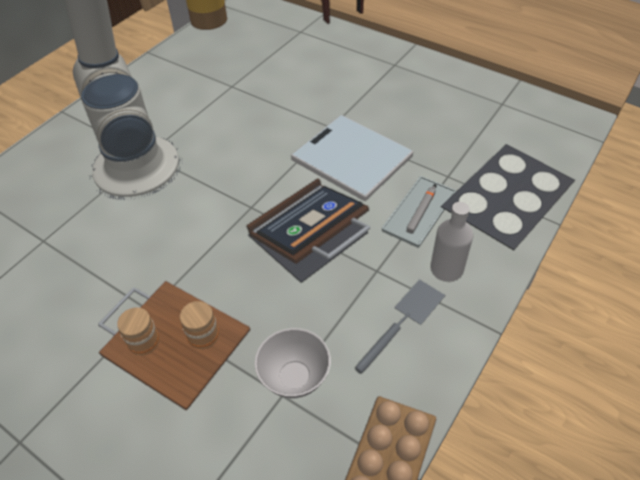

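View pics/side0.png

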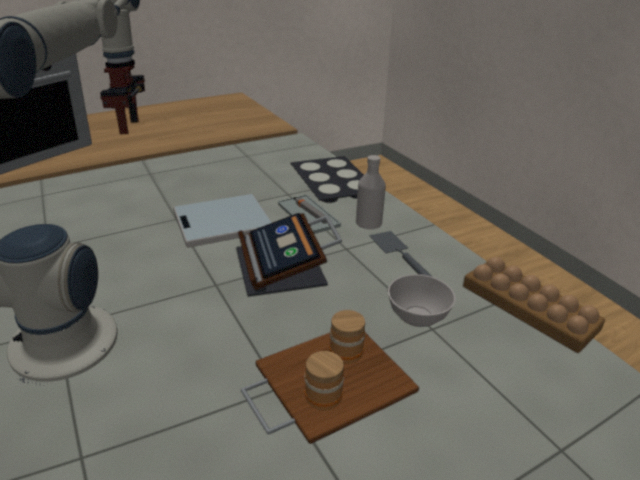

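The scene view shows 2 jars on the board at about (136,325) and (198,320), the tablet around (305,220), the scale at (352,155), the stylus in its tray at (422,208) and the milk at (452,245). The side view agrees. I'll enlarge both.

```bash
python3 - <<'E'
import cv2
def crop(fn,x,y,w,h,s,o):
    a=cv2.imread(f'pics/{fn}.png')[y:y+h,x:x+w];a=cv2.resize(a,None,fx=s,fy=s,interpolation=cv2.INTER_CUBIC)
    for i in range(0,w,20): cv2.putText(a,str(x+i),(i*s,10),0,.35,(0,0,255),1);cv2.line(a,(i*s,12),(i*s,18),(0,0,255),1)
    for i in range(0,h,20): cv2.putText(a,str(y+i),(0,i*s+4),0,.35,(0,0,255),1);cv2.line(a,(24,i*s),(30,i*s),(0,0,255),1)
    cv2.imwrite(f'pics/{o}.png',a)
crop('scene0',240,110,200,150,4,'c1')
crop('side0',170,175,195,145,4,'c2')
E
```

View pics/c1.png

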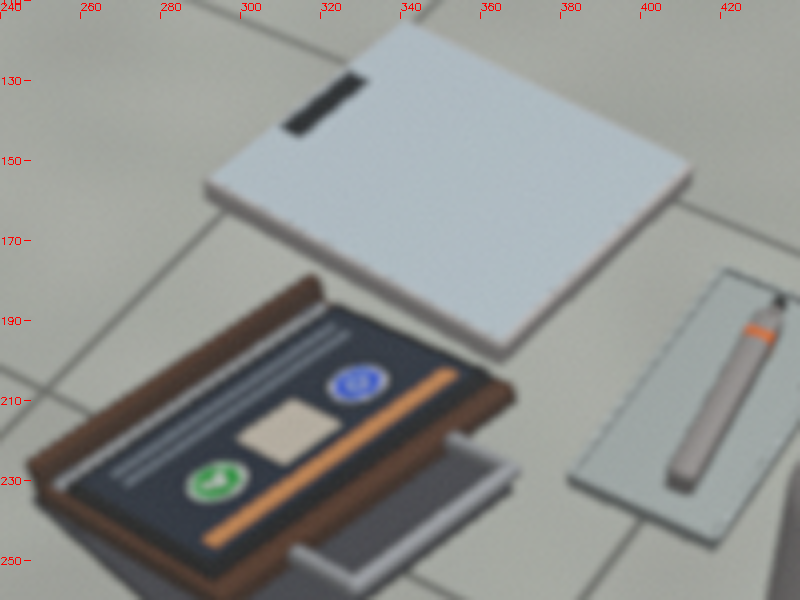

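View pics/c2.png

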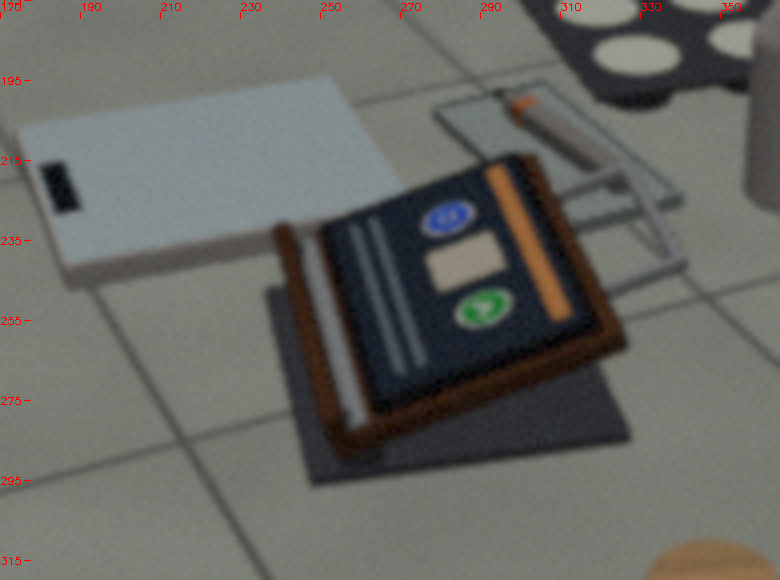

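Enlarged, I read these pixels. In scene: blue mark (329.5,206), green mark (294,230.5), handle ends (368.7,227.5) and (328.7,255.5), stylus tip (435,184.5). In side: blue (282,229.5), green (291,252), handle ends (325.5,217.5) and (340.7,241).

```bash
python3 - <<'E'
from h import *
np.set_printoptions(precision=4,suppress=True)
def T(n,a,b): print(n,*tri([('scene0',a),('side0',b)]))
T('blue',(329.5,206),(282,229.5));T('green',(294.2,230.5),(291,252))
T('hL',(368.7,227.5),(325.5,217.5));T('hR',(328.7,255.5),(340.7,241.2))
T('scA',(291.3,155),(187,241.2));T('scB',(342,115.5),(175,207.5));T('scC',(412.5,151.2),(252,194.5))
print(onz('scene0',(366.2,196.2),.02))
T('trA',(421.2,177),(278.2,201.7));T('trB',(418.7,246.7),(340.7,224.5));print(onz('scene0',(382.5,230),.012),onz('side0',(306.2,195.5),.012))
T('tip',(435,184.5),(295,198.7));print('butt',onz('scene0',(410,228.7),.026))
T('j1',(135,320),(325,363.5));T('j2',(197.5,312),(348,322))
def crop(fn,x,y,w,h,s):
    a=cv2.imread(f'pics/{fn}.png')[y:y+h,x:x+w];a=cv2.resize(a,None,fx=s,fy=s,interpolation=cv2.INTER_CUBIC)
    for i in range(0,w,20): cv2.putText(a,str(x+i),(i*s,10),0,.35,(0,0,255),1);cv2.line(a,(i*s,12),(i*s,18),(0,0,255),1)
    for i in range(0,h,20): cv2.putText(a,str(y+i),(0,i*s+4),0,.35,(0,0,255),1);cv2.line(a,(24,i*s),(30,i*s),(0,0,255),1)
    return a
cv2.imwrite('pics/c3.png',np.vstack([crop('scene0',95,280,160,72,4),crop('side0',240,300,160,72,4)]))
E
```

```text
blue [0.5185 0.0897 0.07  ] [0.0014178829391107248, 0.0014178829391106819]
green [ 0.4951 -0.0074  0.07  ] [0.0014736345707875556, 0.0014736345707875222]
hL [0.6257 0.0731 0.0839] [0.0009750980289768905, 0.000975098028976764]
hR [ 0.6007 -0.0373  0.0874] [0.0038613102104345398, 0.0038613102104346464]
scA [0.3211 0.2182 0.0211] [0.001479348920091847, 0.0014793489200920788]
scB [0.3418 0.4151 0.0173] [0.0024581236224436144, 0.0024581236224434978]
scC [0.5619 0.3921 0.0181] [0.0019628865804501125, 0.0019628865804500566]
[0.545  0.2006 0.02  ]
trA [0.618  0.3332 0.0087] [0.0015169425836036832, 0.0015169425836035657]
trB [0.7127 0.1429 0.0071] [0.001062031857687663, 0.0010620318576876181]
[0.6245 0.1389 0.012 ] [0.7042 0.3248 0.012 ]
tip [0.6618 0.317  0.0179] [0.0037551922552619757, 0.0037551922552620564]
butt [0.6781 0.1637 0.026 ]
j1 [ 0.3871 -0.3543  0.0912] [0.0020598455321407, 0.0020598455321408165]
j2 [ 0.4727 -0.2794  0.0894] [0.00456741561000896, 0.004567415610008917]
```

View pics/c3.png

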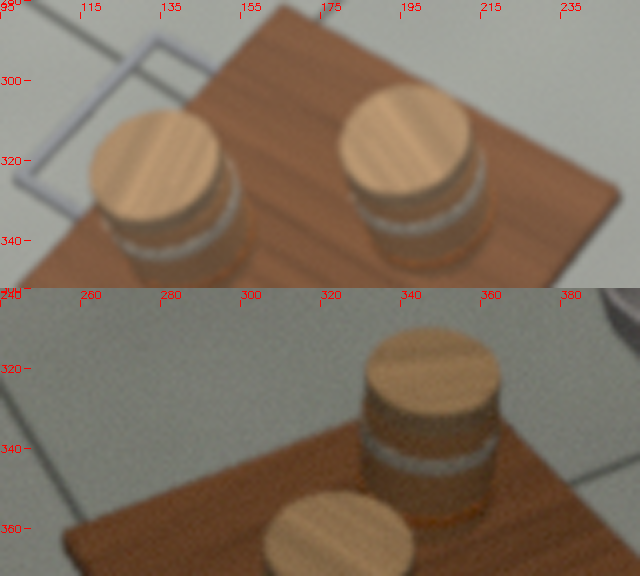

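Refined lid centres. Scene: jar A (133.7,321.2), jar B (196.2,315). Side: A (324.7,364.5), B (348,321). The stand comes out at yaw ≈ -13.1°, with the hinge at (0.4315, 0.059) and the easel at ≈16.6°. All heights agree with the text. Next I add a helper that works out tool-axis shifts.

```bash
cat >> h.py <<'E'
def rotdown(ya,pitch=0):
    """tool pointing down with its y at world angle ya deg"""
    a=np.radians(ya);y=np.array([np.cos(a),np.sin(a),0]);z=np.array([0,0,-1.]);x=np.cross(y,z)
    return np.stack([x,y,z],1)
def togo(p,ya):
    s=r.read_state();C=R.from_quat(s['tool_rot']).as_matrix();W=rotdown(ya)
    d=C.T@(np.array(p)-s['position']);v=R.from_matrix(C.T@W).as_rotvec()
    print('go',np.round(d,4),np.round(v,4),'len %.3f ang %.2f'%(np.linalg.norm(d),np.linalg.norm(v)))
E
python3 - <<'E'
from h import *
np.set_printoptions(precision=4,suppress=True)
print(tri([('scene0',(133.7,321.2)),('side0',(324.7,364.5))]),tri([('scene0',(196.2,315)),('side0',(348,321))]))
for p in [(133.7,321.2),(196.2,315)]: print(onz('scene0',p,.092))
for p in [(324.7,364.5),(348,321)]: print(onz('side0',p,.092))
print('milk',tri([('scene0',(460,208)),('side0',(374.5,158))]),onz('scene0',(450,268),.0))
togo((.613,.018,.16),-13)
E
```

```text
(array([ 0.3859, -0.3565,  0.0907]), [0.0012325203295980704, 0.0012325203295979268]) (array([ 0.4734, -0.2827,  0.0906]), [0.0010979747958475873, 0.001097974795847479])
[ 0.3859 -0.3558  0.092 ]
[ 0.4734 -0.2822  0.092 ]
[ 0.3854 -0.3591  0.092 ]
[ 0.4725 -0.2854  0.092 ]
milk (array([0.789 , 0.123 , 0.1909]), [0.002534385793191335, 0.002534385793191368]) [0.793  0.1343 0.    ]
go [-0.5402 -0.3094  0.0762] [-0.0013  0.0009  1.3339] len 0.627 ang 1.33
```

The rows are not in the units I measure in: shifts go in units of 20 mm and turns go in units of 0.2 rad. I convert before sending: -0.54 m is -27, -0.31 m is -15.5, 1.334 rad is 6.67.

shift_gripper(
  segments={"motion": [[-27, -15.5, 3.8, 0, 0, 6.67, 0.4], [-27, -15.5, 3.8, 0, 0, 6.67, 0.4], [-27, -15.5, 3.8, 0, 0, 6.67, 0.4], [-27, -15.5, 3.8, 0, 0, 6.67, 0.4], [-27, -15.5, 3.8, 0, 0, 6.67, 0.4], [-27, -15.5, 3.8, 0, 0, 6.67, 0.4], [-27, -15.5, 3.8, 0, 0, 6.67, 0.4], [-27, -15.5, 3.8, 0, 0, 6.67, 0.4], [-27, -15.5, 3.8, 0, 0, 6.67, 0.4], [-27, -15.5, 3.8, 0, 0, 6.67, 0.4], [-27, -15.5, 3.8, 0, 0, 6.67, 0.4], [-27, -15.5, 3.8, 0, 0, 6.67, 0.4], [-27, -15.5, 3.8, 0, 0, 6.67, 0.4], [-27, -15.5, 3.8, 0, 0, 6.67, 0.4], [-27, -15.5, 3.8, 0, 0, 6.67, 0.4], [-27, -15.5, 3.8, 0, 0, 6.67, 0.4]]},
  grip_n=40,
)

```text
time_s: 2.15
position: [0.6126, 0.0183, 0.1609]
tool_rot: [0.782, 0.623, 0.0, 0.0]
contact_force: [0.6, -0.5, 0.2]
opening: 0.399
grip_force: 0.0
```

```bash
python3 - <<'E'
from h import *
snap('wrist','w1');togo((.613,.018,.081),-13.1)
E
```

```text
go [-0.      0.0004  0.0798] [ 0.0002 -0.      0.0021] len 0.080 ang 0.00
```

View pics/w1.png

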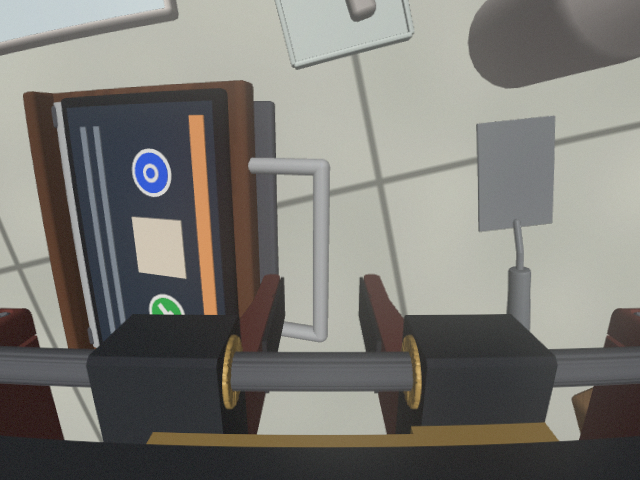

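The wrist view shows the handle bar running vertically at column 320, between rows 166 and 332. It is centred between the fingers, with the blue mark at (152,173) and the green at (166,312).

```bash
python3 - <<'E'
from h import *
np.set_printoptions(precision=4,suppress=True)
S=lambda *o:print(tri(o))
S(('scene0',(329.5,206)),('side0',(282,229.5)),('w1',(152,173)))
S(('scene0',(294.2,230.5)),('side0',(291,252)),('w1',(166,312)))
S(('scene0',(368.7,227.5)),('side0',(325.5,217.5)),('w1',(320,166)))
S(('scene0',(328.7,255.5)),('side0',(340.7,241.2)),('w1',(320,332)))
E
```

```text
(array([0.518 , 0.0916, 0.069 ]), [0.0009598864411118172, 0.0023583171132711893, 0.0016122311041397877])
(array([ 0.4942, -0.0046,  0.0681]), [0.0011043546266494239, 0.003040801093626115, 0.0023680194295963727])
(array([0.625 , 0.0731, 0.0838]), [0.000907860564063937, 0.001365509342678887, 0.0011659270802288533])
(array([ 0.6002, -0.0349,  0.0852]), [0.003509606588195419, 0.004726618688453346, 0.0017687024450224545])
```

shift_gripper(
  segments={"motion": [[0, 0, 1.5, 0, 0, 0, 0.4], [0, 0, 3, 0, 0, 0, 0.4], [0, 0, 4, 0, 0, 0, 0.4], [0, 0, 4, 0, 0, 0, 0.4], [0, 0, 4, 0, 0, 0, 0.0], [0, 0, 4, 0, 0, 0, 0.0], [0, 0, 4, 0, 0, 0, 0.0], [0, 0, 4, 0, 0, 0, 0.0]]},
  grip_n=40,
)

```text
time_s: 3.2
position: [0.6122, 0.0181, 0.0816]
tool_rot: [0.783, 0.623, -0.0, -0.0]
contact_force: [-5.4, 1.0, 4.1]
opening: 0.1
grip_force: 40.0
```

In the tool's units: -0.0812 m is -4.06, -0.0712 m is -3.56.

shift_gripper(
  segments={"motion": [[0, -0.14, -0.415, 0, 0, 0, 0], [0, -0.29, -0.815, 0, 0, 0, 0], [0, -0.46, -1.21, 0, 0, 0, 0], [0, -0.645, -1.59, 0, 0, 0, 0], [0, -0.85, -1.965, 0, 0, 0, 0], [0, -1.06, -2.33, 0, 0, 0, 0], [0, -1.3, -2.69, 0, 0, 0, 0], [0, -1.545, -3.035, 0, 0, 0, 0], [0, -1.755, -3.3, 0, 0, 0, 0], [0, -1.97, -3.56, 0, 0, 0, 0], [0, -2.2, -3.815, 0, 0, 0, 0], [0, -2.435, -4.06, 0, 0, 0, 0], [0, -2.435, -4.06, 0, 0, 0, 0], [0, -2.435, -4.06, 0, 0, 0, 0]]},
)

```text
time_s: 4.95
position: [0.567, 0.0288, 0.1632]
tool_rot: [0.783, 0.622, 0.002, 0.002]
contact_force: [5.8, 1.6, -1.2]
opening: 0.106
grip_force: 40.0
```

shift_gripper(
  segments={"motion": [[0, 0, 0, 0, 0, 0, 0.3], [0, 0, 0, 0, 0, 0, 0.4], [0, 0, 0, 0, 0, 0, 0.4], [0, 0, -1.5, 0, 0, 0, 0.4], [0, 0, -4, 0, 0, 0, 0.4], [0, 0, -4, 0, 0, 0, 0.4], [0, 0, -4, 0, 0, 0, 0.4], [0, 0, -4, 0, 0, 0, 0.4], [0, 0, -4, 0, 0, 0, 0.4], [0, 0, -4, 0, 0, 0, 0.4], [0, 0, -4, 0, 0, 0, 0.4], [0, 0, -4, 0, 0, 0, 0.4]]},
)

```text
time_s: 6.45
position: [0.5652, 0.0288, 0.2418]
tool_rot: [0.783, 0.622, -0.0, 0.0]
contact_force: [0.5, -0.2, 0.6]
opening: 0.402
grip_force: 0.0
```

```bash
python3 - <<'E'
from h import *
snap('scene','scene1');snap('side','side1');snap('wrist','w2')
def crop(fn,x,y,w,h,s):
    a=cv2.imread(f'pics/{fn}.png')[y:y+h,x:x+w];a=cv2.resize(a,None,fx=s,fy=s,interpolation=cv2.INTER_CUBIC)
    for i in range(0,w,20): cv2.putText(a,str(x+i),(i*s,10),0,.35,(0,0,255),1);cv2.line(a,(i*s,12),(i*s,18),(0,0,255),1)
    for i in range(0,h,20): cv2.putText(a,str(y+i),(0,i*s+4),0,.35,(0,0,255),1);cv2.line(a,(24,i*s),(30,i*s),(0,0,255),1)
    return a
cv2.imwrite('pics/c4.png',np.hstack([crop('scene1',240,150,130,140,3),crop('side1',230,160,130,140,3)]))
E
```

```text
(no output)
```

View pics/c4.png

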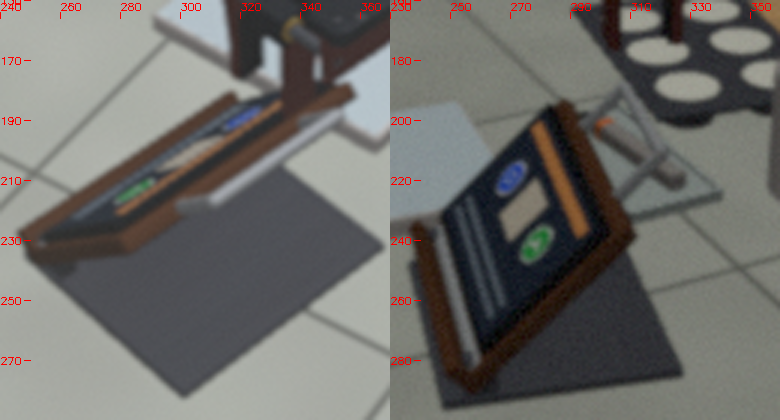

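View pics/w2.png

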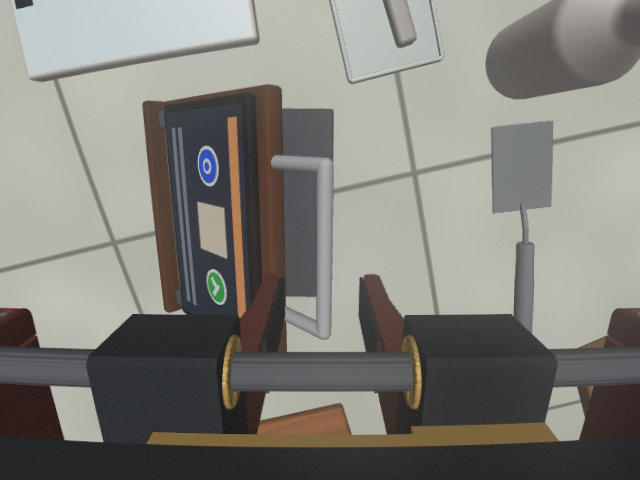

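After letting go, the tablet stands raised. Blue mark: scene (320.7,189.7), side (270.7,219.3), wrist (207.5,166). Green: (284.3,214), (278.7,241.7), (216.5,287). I'll fit the hinge pose to all the observations, and find the stylus tip in the tray.

```bash
cat > fit.py <<'E'
from h import *
from scipy.optimize import least_squares
def pt(x,y,yaw,a,u,v,w): # hinge xy, yaw, easel a, local u up, v along, w normal
    f=u*np.cos(a)-w*np.sin(a);z=.03+u*np.sin(a)+w*np.cos(a)
    return [x+f*np.cos(yaw)-v*np.sin(yaw),y+f*np.sin(yaw)+v*np.cos(yaw),z]
B=(.085,.05,.015);G=(.085,-.05,.015);HL=(.195,.055,0);HR=(.195,-.055,0)
obs=[(0,'scene0',B,(329.5,206)),(0,'side0',B,(282,229.5)),(0,'w1',B,(152,173)),(0,'scene0',G,(294.2,230.5)),(0,'side0',G,(291,252)),(0,'w1',G,(166,312)),
(1,'scene1',B,(320.7,189.7)),(1,'side1',B,(270.7,219.3)),(1,'w2',B,(207.5,166)),(1,'scene1',G,(284.3,214)),(1,'side1',G,(278.7,241.7)),(1,'w2',G,(216.5,287))]
def res(q): return np.concatenate([proj(fn,pt(q[0],q[1],q[2],q[3+k],*L))-np.array(uv) for k,fn,L,uv in obs])
s=least_squares(res,[.4315,.059,-.23,.29,.785],loss='soft_l1');print(np.round(s.x,4),np.degrees(s.x[2:]));print(np.round(res(s.x).reshape(-1,2),1).tolist())
q=s.x;print('blue',pt(q[0],q[1],q[2],q[4],*B),'green',pt(q[0],q[1],q[2],q[4],*G))
E
python3 fit.py; python3 - <<'E'
from h import *
togo((.672,.225,.24),5)
E
```

```text
[ 0.4285  0.0626 -0.2362  0.2707  0.7486] [-13.53442795  15.51196875  42.89121432]
[[-0.1, 0.1], [-1.9, 0.2], [-0.2, -0.0], [-0.0, 0.1], [-2.1, 0.1], [1.1, 1.2], [0.2, -0.1], [-1.9, -0.2], [0.7, 0.2], [0.7, -0.3], [-1.7, -0.5], [-0.1, -0.6]]
blue [np.float64(0.49084412127376775), np.float64(0.0990415230205639), np.float64(0.09884143441762533)] green [np.float64(0.4674411612444844), np.float64(0.0018185758225501558), np.float64(0.09884143441762533)]
go [0.2152 0.0599 0.0019] [ 1.000e-04 -0.000e+00 -3.142e-01] len 0.223 ang 0.31
```

In the tool's units: 0.215 m is 10.75, 0.06 m is 3, -0.314 rad is -1.57.

shift_gripper(
  segments={"motion": [[10.75, 3, 0, 0, 0, -1.57, 0.5], [10.75, 3, 0, 0, 0, -1.57, 0.5], [10.75, 3, 0, 0, 0, -1.57, 0.5], [10.75, 3, 0, 0, 0, -1.57, 0.5], [10.75, 3, 0, 0, 0, -1.57, 0.5], [10.75, 3, 0, 0, 0, -1.57, 0.5], [10.75, 3, 0, 0, 0, -1.57, 0.5]]},
)

```text
time_s: 7.48
position: [0.6719, 0.2234, 0.2428]
tool_rot: [0.676, 0.737, 0.0, 0.0]
contact_force: [-0.1, -0.9, 0.1]
opening: 0.497
grip_force: 0.0
```

```bash
python3 - <<'E'
from h import *
snap('wrist','w3')
E
```

```text
(no output)
```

View pics/w3.png

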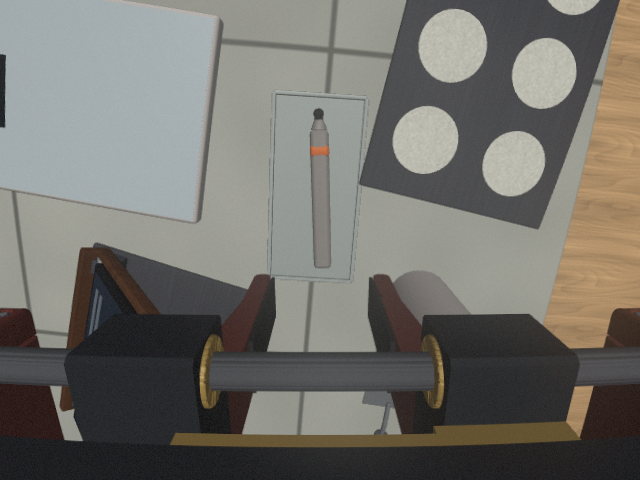

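The wrist view shows the stylus tip at (319,113) and its butt at (322,267), with tray corners at (275,92), (367,98), (352,282) and (270,278).

```bash
python3 - <<'E'
from h import *
np.set_printoptions(precision=4,suppress=True)
t=onz('w3',(319,113),.017);b=onz('w3',(322,267),.026)
print(tri([('w3',(319,113)),('scene0',(435,184.5)),('side0',(295,198.7))]),tri([('w3',(322,264)),('scene0',(410,228.7))]))
d=(t-b)[:2];L=np.hypot(*d);c=b[:2]+d/L*.08
C=np.array([onz('w3',p,.012)[:2] for p in [(275,92),(367,98),(352,282),(270,278)]]);print(t,b,L,'ang',np.degrees(np.arctan2(d[1],d[0])),'ctr',c);print(C,C.mean(0))
ang=np.degrees(np.arctan2(d[1],d[0]))-90
togo((*c,.1),ang);togo((*c,.022-.005),ang)
E
```

```text
(array([0.6616, 0.3184, 0.017 ]), [0.000732889567791271, 0.003506177703793841, 0.004092908578404577]) (array([0.6766, 0.1682, 0.0205]), [0.0003430025409963644, 0.000343002540996241])
[0.6612 0.319  0.017 ] [0.677  0.1669 0.026 ] 0.1528450376367534 ang 95.95581565532837 ctr [0.6687 0.2465]
[[0.6173 0.3352]
 [0.7061 0.3372]
 [0.7116 0.1475]
 [0.6222 0.1446]] [0.6643 0.2411]
go [ 0.0232 -0.0014  0.1429] [ 0.0012 -0.     -0.0185] len 0.145 ang 0.02
go [ 0.0232 -0.0015  0.2259] [ 0.0012 -0.     -0.0185] len 0.227 ang 0.02
```

In the tool's units: 0.218 m is 10.9, 0.2 m is 10, -0.018 rad is -0.09.

shift_gripper(
  segments={"motion": [[1.15, -0.075, 3, 0, 0, -0.09, 0.5], [1.15, -0.075, 6, 0, 0, -0.09, 0.5], [1.15, -0.075, 8.5, 0, 0, -0.09, 0.5], [1.15, -0.075, 10, 0, 0, -0.09, 0.5], [1.15, -0.075, 10.9, 0, 0, -0.09, 0.5], [1.15, -0.075, 10.9, 0, 0, -0.09, 0.5], [1.15, -0.075, 10.9, 0, 0, -0.09, 0.5], [1.15, -0.075, 10.9, 0, 0, -0.09, 0.0], [1.15, -0.075, 10.9, 0, 0, -0.09, 0.0], [1.15, -0.075, 10.9, 0, 0, -0.09, 0.0], [1.15, -0.075, 10.9, 0, 0, -0.09, 0.0], [1.15, -0.075, 10.9, 0, 0, -0.09, 0.0]]},
  grip_n=50,
)

```text
time_s: 9.02
position: [0.6687, 0.2476, 0.0239]
tool_rot: [0.669, 0.743, 0.0, 0.0]
contact_force: [0.3, 0.2, 1.3]
opening: 0.198
grip_force: 50.0
```

In the tool's units: -0.2 m is -10, -0.226 m is -11.3.

shift_gripper(
  segments={"motion": [[0, 0, -1.5, 0, 0, 0, 0], [0, 0, -4, 0, 0, 0, 0], [0, 0, -7, 0, 0, 0, 0], [0, 0, -10, 0, 0, 0, 0], [0, 0, -11.3, 0, 0, 0, 0], [0, 0, -11.3, 0, 0, 0, 0], [0, 0, -11.3, 0, 0, 0, 0]]},
)

```text
time_s: 9.9
position: [0.6683, 0.2474, 0.2472]
tool_rot: [0.669, 0.743, -0.001, -0.001]
contact_force: [-0.2, 0.0, -1.1]
opening: 0.203
grip_force: 50.0
```

```bash
python3 - <<'E'
from h import *
snap('wrist','w4');togo((.3915,.122,.25),-103.4)
E
```

```text
go [-0.0957 -0.2882 -0.0021] [-0.0022  0.005   1.9096] len 0.304 ang 1.91
```

View pics/w4.png

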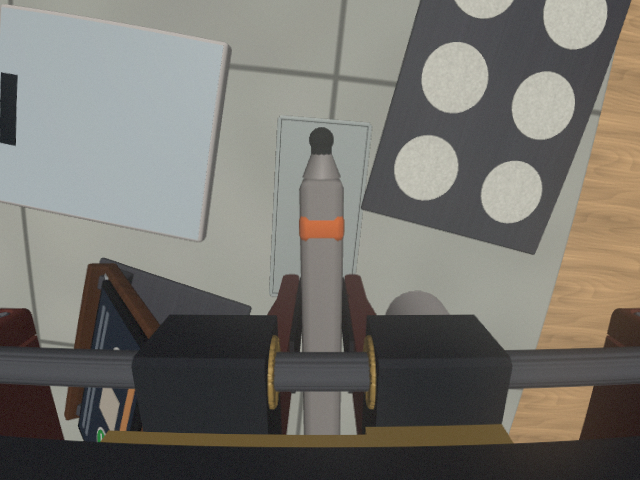

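The stylus is held straight, with its tip at (321,140).

```bash
python3 - <<'E'
from h import *
t=onz('w4',(321,140),.2402);s=r.read_state();print((R.from_quat(s['tool_rot']).inv().apply(t-s['position'])).round(4))
E
```

```text
[ 0.0716 -0.0005  0.0062]
```

shift_gripper(
  segments={"motion": [[-4.8, -14.4, 0, 0, 0, 9.55, 0], [-4.8, -14.4, 0, 0, 0, 9.55, 0], [-4.8, -14.4, 0, 0, 0, 9.55, 0], [-4.8, -14.4, 0, 0, 0, 9.55, 0], [-4.8, -14.4, 0, 0, 0, 9.55, 0], [-4.8, -14.4, 0, 0, 0, 9.55, 0], [-4.8, -14.4, 0, 0, 0, 9.55, 0], [-4.8, -14.4, 0, 0, 0, 9.55, 0], [-4.8, -14.4, 0, 0, 0, 9.55, 0], [-4.8, -14.4, 0, 0, 0, 9.55, 0], [-4.8, -14.4, 0, 0, 0, 9.55, 0], [-4.8, -14.4, 0, 0, 0, 9.55, 0], [-4.8, -14.4, 0, 0, 0, 9.55, 0], [-4.8, -14.4, 0, 0, 0, 9.55, 0]]},
)

```text
time_s: 11.7
position: [0.3922, 0.1219, 0.2497]
tool_rot: [0.993, -0.116, -0.0, 0.0]
contact_force: [0.3, -0.1, -0.4]
opening: 0.201
grip_force: 50.0
```

```bash
python3 - <<'E'
from h import *
togo((.3915,.122,.135),-103.4)
E
```

```text
go [-7.000e-04  1.000e-04  1.147e-01] [0.     0.0001 0.0008] len 0.115 ang 0.00
```

shift_gripper(
  segments={"motion": [[0, 0, 3, 0, 0, 0, 0], [0, 0, 5, 0, 0, 0, 0], [0, 0, 5.75, 0, 0, 0, 0], [0, 0, 5.75, 0, 0, 0, 0], [0, 0, 5.75, 0, 0, 0, 0]]},
)

```text
time_s: 12.32
position: [0.3932, 0.1221, 0.137]
tool_rot: [0.993, -0.117, 0.002, -0.001]
contact_force: [-0.5, -0.9, 0.2]
opening: 0.201
grip_force: 50.0
```

```bash
python3 - <<'E'
from h import *
snap('wrist','w5');snap('side','side2')
a=cv2.imread('pics/w5.png');b=cv2.resize(cv2.imread('pics/side2.png')[150:290,180:360],None,fx=2.5,fy=2.5)
a=cv2.resize(a,(440,330));o=np.zeros((680,450,3),np.uint8);o[:330,:440]=a;o[330:680]=b;cv2.imwrite('pics/c5.png',np.hstack([a[:330],b[:330]])[:, :800] if 0 else o[:, :450][:600])
E
```

```text
(no output)
```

View pics/c5.png

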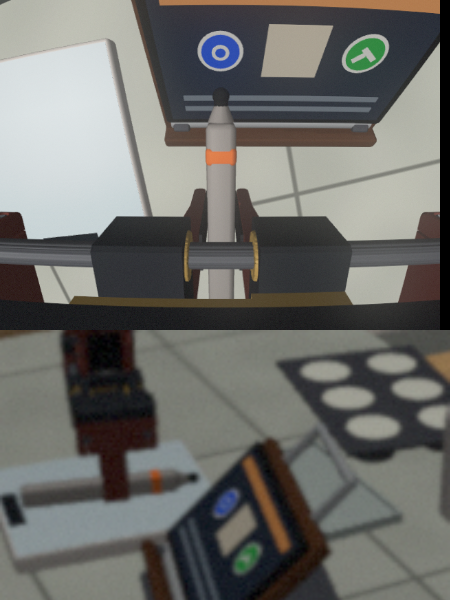

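Tip at (321,141) in the wrist picture and blue centre at (320,73), so they line up laterally. Refitting with this closer view.

```bash
sed -i 's/^def res/obs+=[(1,"w5",B,(320,73)),(1,"w5",G,(532,78))]\ndef res/' fit.py; python3 fit.py; python3 - <<'E'
exec(open('fit.py').read().split('s=least')[0])
np.set_printoptions(precision=4,suppress=True)
obs=[o for o in obs if o[1][0]=='w']
s=least_squares(res,[.4315,.059,-.23,.29,.785]);q=s.x;print(q,res(q).reshape(-1,2).round(1).tolist());print(pt(*q[:3],q[4],*B),pt(*q[:3],q[4],*G))
S=r.read_state();print('tip',R.from_quat(S['tool_rot']).apply([.0716,-.0005,.0062])+S['position'])
E
```

```text
[ 0.4301  0.0624 -0.2389  0.2906  0.762 ] [-13.68603092  16.65111248  43.65931475]
[[0.2, -0.1], [-1.5, -0.4], [0.3, 0.3], [0.1, -0.2], [-1.8, -0.5], [1.2, 2.2], [0.5, -0.2], [-1.5, -0.5], [1.4, 0.2], [0.9, -0.4], [-1.5, -0.8], [0.3, -0.3], [0.8, 0.6], [-1.6, 0.2]]
blue [np.float64(0.49163072081148396), np.float64(0.09886412688407747), np.float64(0.09953321674873292)] green [np.float64(0.4679705939071672), np.float64(0.001703443504061937), np.float64(0.09953321674873292)]
[ 0.431   0.0624 -0.2381  0.304   0.7771] [[0.0, -0.1], [1.2, 2.4], [0.8, -0.1], [-0.1, -0.3], [0.1, 0.8], [-1.4, 0.2]]
[np.float64(0.4914983565976894), np.float64(0.09922482791505996), np.float64(0.10029771904944451)] [np.float64(0.4679156520274094), np.float64(0.0020453236708475736), np.float64(0.10029771904944451)]
tip [0.4629 0.106  0.1309]
```

The rows are not in the units I measure in: shifts go in units of 20 mm and turns go in units of 0.2 rad. I convert before sending: 0.0235 m is 1.175, 0.025 m is 1.25.

shift_gripper(
  segments={"motion": [[0.6, 0, 0.65, 0, 0, 0, 0], [0.9, 0, 1, 0, 0, 0, 0], [1.175, 0, 1.25, 0, 0, 0, 0], [1.175, 0, 1.25, 0, 0, 0, 0], [1.175, 0, 1.25, 0, 0, 0, 0], [1.175, 0, 1.25, 0, 0, 0, 0]]},
)

```text
time_s: 13.18
position: [0.4152, 0.1165, 0.1102]
tool_rot: [0.993, -0.117, 0.0, -0.0]
contact_force: [0.2, 1.0, -0.2]
opening: 0.203
grip_force: 50.0
```

shift_gripper(
  segments={"motion": [[0.035, 0, 0.035, 0, 0, 0, 0], [0.07, 0, 0.07, 0, 0, 0, 0], [0.07, 0, 0.07, 0, 0, 0, 0], [0.07, 0, 0.07, 0, 0, 0, 0]]},
)

```text
time_s: 13.68
position: [0.4164, 0.1161, 0.1084]
tool_rot: [0.993, -0.117, -0.0, 0.0]
contact_force: [-1.3, 0.2, -0.7]
opening: 0.202
grip_force: 50.0
```

shift_gripper(
  segments={"motion": [[0.035, 0, 0.035, 0, 0, 0, 0], [0.07, 0, 0.07, 0, 0, 0, 0], [0.07, 0, 0.07, 0, 0, 0, 0], [0.07, 0, 0.07, 0, 0, 0, 0]]},
)

```text
time_s: 14.18
position: [0.417, 0.1161, 0.1075]
tool_rot: [0.993, -0.117, -0.001, -0.0]
contact_force: [-7.2, 0.6, 4.6]
opening: 0.201
grip_force: 50.0
```

shift_gripper(
  segments={"motion": [[0.035, 0, 0.035, 0, 0, 0, 0], [0.035, 0, 0.035, 0, 0, 0, 0], [0.035, 0, 0.035, 0, 0, 0, 0]]},
)

```text
time_s: 14.55
position: [0.4172, 0.1161, 0.107]
tool_rot: [0.993, -0.117, -0.001, -0.0]
contact_force: [-10.0, 1.1, 7.3]
opening: 0.203
grip_force: 50.0
```

In the tool's units: -0.14 m is -7, -0.08 m is -4.

shift_gripper(
  segments={"motion": [[-0.5, 0, -0.5, 0, 0, 0, 0], [-1.5, 0, -1.5, 0, 0, 0, 0], [-1.5, 0, -4, 0, 0, 0, 0], [-1.5, 0, -7, 0, 0, 0, 0], [-1.5, 0, -7, 0, 0, 0, 0], [-1.5, 0, -7, 0, 0, 0, 0]]},
)

```text
time_s: 15.3
position: [0.3893, 0.1226, 0.2462]
tool_rot: [0.993, -0.117, 0.0, -0.0]
contact_force: [0.1, -0.9, -0.8]
opening: 0.2
grip_force: 50.0
```

```bash
python3 - <<'E'
from h import *
snap('wrist','w6');snap('scene','scene2');togo((.6642,.2445,.247),1.6)
E
```

```text
go [ 0.2395 -0.1826 -0.0031] [-1.200e-03  2.700e-03 -1.833e+00] len 0.301 ang 1.83
```

View pics/w6.png

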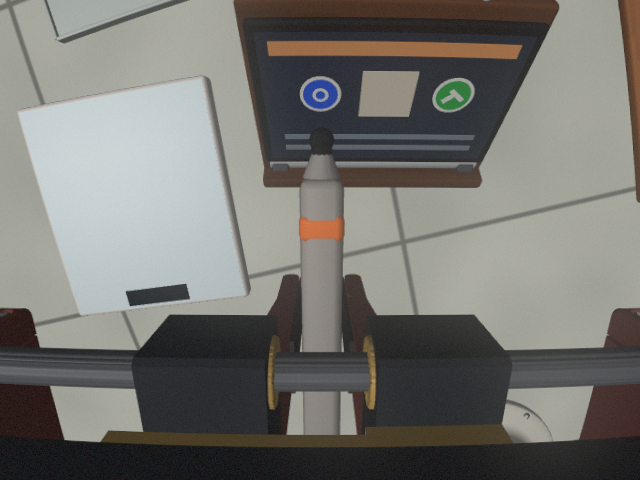

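After the tap the stylus still sits straight, its tip at (321,140). Marks are at (320,94) and (453,95), and the scale corners at (20,110), (205,78), (248,293) and (80,314).

In the tool's units: 0.24 m is 12, -0.183 m is -9.15, -1.833 rad is -9.165.

```bash
python3 - <<'E'
exec(open('fit.py').read().split('s=least')[0])
np.set_printoptions(precision=4,suppress=True)
q=[.431,.0624,-.2381]
o=[('w6',B,(320,94)),('w6',G,(453,95))]
s=least_squares(lambda a:np.concatenate([proj(f,pt(*q,a[0],*L))-np.array(u) for f,L,u in o]),[.77]);print('easel',s.x,s.fun)
C=np.array([onz('w6',p,.02)[:2] for p in [(20,110),(205,78),(248,293),(80,314)]]);print(C,C.mean(0))
E
```

```text
easel [0.785] [-0.049  -0.3326  0.0052  0.3333]
[[0.5611 0.392 ]
 [0.5398 0.1999]
 [0.3199 0.2213]
 [0.3384 0.4174]] [0.4398 0.3077]
```

shift_gripper(
  segments={"motion": [[12, -9.15, -0.1, 0, 0, -9.165, 0], [12, -9.15, -0.1, 0, 0, -9.165, 0], [12, -9.15, -0.1, 0, 0, -9.165, 0], [12, -9.15, -0.1, 0, 0, -9.165, 0], [12, -9.15, -0.1, 0, 0, -9.165, 0], [12, -9.15, -0.1, 0, 0, -9.165, 0], [12, -9.15, -0.1, 0, 0, -9.165, 0], [12, -9.15, -0.1, 0, 0, -9.165, 0], [12, -9.15, -0.1, 0, 0, -9.165, 0], [12, -9.15, -0.1, 0, 0, -9.165, 0], [12, -9.15, -0.1, 0, 0, -9.165, 0], [12, -9.15, -0.1, 0, 0, -9.165, 0], [12, -9.15, -0.1, 0, 0, -9.165, 0], [12, -9.15, -0.1, 0, 0, -9.165, 0]]},
)

```text
time_s: 17.15
position: [0.6652, 0.2449, 0.2483]
tool_rot: [0.697, 0.717, 0.0, 0.0]
contact_force: [-0.1, -0.0, -0.8]
opening: 0.204
grip_force: 50.0
```

```bash
python3 - <<'E'
from h import *
togo((.6642,.2445,.0245),1.6)
E
```

```text
go [-0.0004 -0.001   0.2238] [ 0.     -0.     -0.0007] len 0.224 ang 0.00
```

In the tool's units: 0.224 m is 11.2, 0.22 m is 11.

shift_gripper(
  segments={"motion": [[0, -0.05, 3, 0, 0, 0, 0], [0, -0.05, 6, 0, 0, 0, 0], [0, -0.05, 8.5, 0, 0, 0, 0], [0, -0.05, 10.25, 0, 0, 0, 0], [0, -0.05, 11, 0, 0, 0, 0], [0, -0.05, 11.2, 0, 0, 0, 0], [0, -0.05, 11.2, 0, 0, 0, 0], [0, -0.05, 11.2, 0, 0, 0, 0], [0, -0.05, 11.2, 0, 0, 0, 0.4], [0, -0.05, 11.2, 0, 0, 0, 0.4], [0, -0.05, 11.2, 0, 0, 0, 0.4], [0, -0.05, 8.5, 0, 0, 0, 0.4], [0, -0.05, 5.5, 0, 0, 0, 0.4], [0, -0.05, 2.5, 0, 0, 0, 0.4], [0, -0.05, 0, 0, 0, 0, 0.4], [0, -0.05, 0, 0, 0, 0, 0.4], [0, -0.05, 0, 0, 0, 0, 0.4]]},
)

```text
time_s: 19.27
position: [0.6642, 0.2449, 0.2476]
tool_rot: [0.697, 0.717, -0.0, -0.0]
contact_force: [-0.1, 0.2, 0.1]
opening: 0.399
grip_force: 0.0
```

```bash
python3 - <<'E'
from h import *
snap('wrist','w7');snap('scene','scene3');snap('side','side3')
a=cv2.resize(cv2.imread('pics/w7.png')[60:300,200:460],(520,480));b=cv2.resize(cv2.imread('pics/scene3.png')[270:410,95:265],None,fx=1.6,fy=1.6)
b=cv2.resize(b,(270,224));c=cv2.resize(cv2.imread('pics/side3.png')[300:450,240:430],(270,213));o=np.zeros((480,790,3),np.uint8);o[:,:520]=a;o[:224,520:]=b;o[230:443,520:]=c;cv2.imwrite('pics/c7.png',o)
print(togo((.4735,-.284,.24),-70),togo((.386,-.357,.24),-70))
E
```

```text
go [-0.5231 -0.2049  0.007 ] [-0.0028  0.0036  1.2496] len 0.562 ang 1.25
go [-0.5936 -0.2944  0.0074] [-0.0028  0.0036  1.2496] len 0.663 ang 1.25
None None
```

View pics/c7.png

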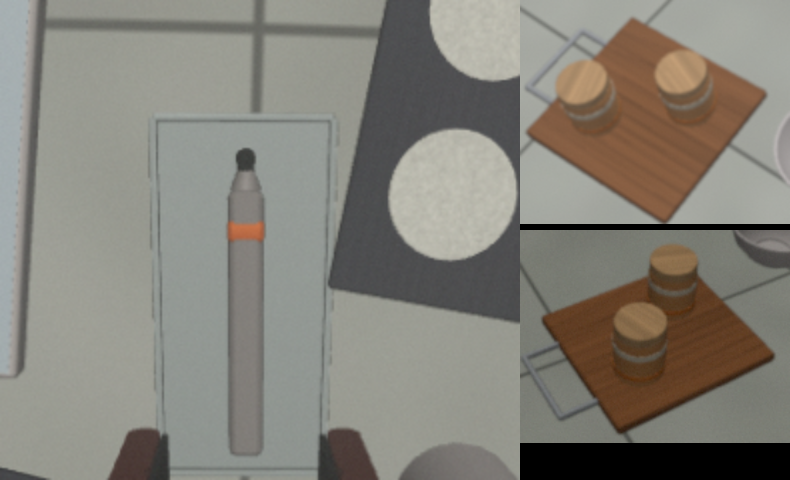

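The stylus lies in the middle of the tray, and the jars are still where they were on the board.

```bash
python3 - <<'E'
from h import *
togo((.4732,-.284,.2),-50)
E
```

```text
go [-0.5231 -0.205   0.047 ] [-0.0033  0.003   0.9006] len 0.564 ang 0.90
```

In the tool's units: -0.523 m is -26.15, -0.205 m is -10.25, 0.9 rad is 4.5.

shift_gripper(
  segments={"motion": [[-26.15, -10.25, 2.35, 0, 0, 4.5, 1], [-26.15, -10.25, 2.35, 0, 0, 4.5, 1], [-26.15, -10.25, 2.35, 0, 0, 4.5, 1], [-26.15, -10.25, 2.35, 0, 0, 4.5, 1], [-26.15, -10.25, 2.35, 0, 0, 4.5, 1], [-26.15, -10.25, 2.35, 0, 0, 4.5, 1], [-26.15, -10.25, 2.35, 0, 0, 4.5, 1], [-26.15, -10.25, 2.35, 0, 0, 4.5, 1], [-26.15, -10.25, 2.35, 0, 0, 4.5, 1], [-26.15, -10.25, 2.35, 0, 0, 4.5, 1], [-26.15, -10.25, 2.35, 0, 0, 4.5, 1], [-26.15, -10.25, 2.35, 0, 0, 4.5, 1], [-26.15, -10.25, 2.35, 0, 0, 4.5, 1]]},
)

```text
time_s: 21.05
position: [0.4746, -0.2824, 0.2015]
tool_rot: [0.939, 0.343, 0.0, 0.0]
contact_force: [-0.2, -0.6, 0.3]
opening: 1.001
grip_force: 0.0
```

```bash
python3 - <<'E'
from h import *
togo((.4732,-.284,.049),-50)
a=r.read_camera('scene')['color'];print(0)
b=cv2.imread('pics/scene0.png')[:,:,::-1]
# stylus/jar change check vs earlier pictures
c=cv2.imread('pics/scene3.png')[:,:,::-1];d=np.abs(a.astype(int)-c).max(2)>40
print('tray',d[170:250,380:450].sum(),'jarA',d[300:355,112:160].sum())
E
```

```text
go [-0.0021  0.0003  0.1525] [ 0.0001 -0.0002  0.0029] len 0.152 ang 0.00
0
tray 0 jarA 0
```

shift_gripper(
  segments={"motion": [[-0.1, 0, 3, 0, 0, 0, 1], [-0.1, 0, 5, 0, 0, 0, 1], [-0.1, 0, 6.75, 0, 0, 0, 1], [-0.1, 0, 7.6, 0, 0, 0, 1], [-0.1, 0, 7.6, 0, 0, 0, 1], [-0.1, 0, 7.6, 0, 0, 0, 1], [-0.1, 0, 7.6, 0, 0, 0, 0.4], [-0.1, 0, 7.6, 0, 0, 0, 0.4], [-0.1, 0, 7.6, 0, 0, 0, 0.4], [-0.1, 0, 7.6, 0, 0, 0, 0.4]]},
  grip_n=35,
)

```text
time_s: 22.35
position: [0.4723, -0.2847, 0.0499]
tool_rot: [0.94, 0.342, 0.0, -0.0]
contact_force: [-3.2, 2.7, 5.8]
opening: 0.694
grip_force: 35.0
```

shift_gripper(
  segments={"motion": [[0, 0, -1.5, 0, 0, 0, 0.4], [0, 0, -4.5, 0, 0, 0, 0.4], [0, 0, -7.5, 0, 0, 0, 0.4], [0, 0, -10, 0, 0, 0, 0.4], [0, 0, -12.5, 0, 0, 0, 0.4], [0, 0, -12.5, 0, 0, 0, 0.4], [0, 0, -12.5, 0, 0, 0, 0.4]]},
)

```text
time_s: 23.22
position: [0.4724, -0.2851, 0.2971]
tool_rot: [0.94, 0.342, -0.001, -0.001]
contact_force: [-0.5, 1.2, -3.4]
opening: 0.703
grip_force: 35.0
```

```bash
python3 - <<'E'
from h import *
togo((.4858,.3027,.29),84.5)
E
```

```text
go [ 0.3883 -0.4414  0.0078] [-2.1000e-03 -2.3000e-03 -2.3469e+00] len 0.588 ang 2.35
```

shift_gripper(
  segments={"motion": [[19.4, -22.05, 0, 0, 0, -11.735, 0.4], [19.4, -22.05, 0, 0, 0, -11.735, 0.4], [19.4, -22.05, 0, 0, 0, -11.735, 0.4], [19.4, -22.05, 0, 0, 0, -11.735, 0.4], [19.4, -22.05, 0, 0, 0, -11.735, 0.4], [19.4, -22.05, 0, 0, 0, -11.735, 0.4], [19.4, -22.05, 0, 0, 0, -11.735, 0.4], [19.4, -22.05, 0, 0, 0, -11.735, 0.4], [19.4, -22.05, 0, 0, 0, -11.735, 0.4], [19.4, -22.05, 0, 0, 0, -11.735, 0.4], [19.4, -22.05, 0, 0, 0, -11.735, 0.4], [19.4, -22.05, 0, 0, 0, -11.735, 0.4], [19.4, -22.05, 0, 0, 0, -11.735, 0.4], [19.4, -22.05, 0, 0, 0, -11.735, 0.4], [19.4, -22.05, 0, 0, 0, -11.735, 0.4], [19.4, -22.05, 0, 0, 0, -11.735, 0.4], [19.4, -22.05, 0, 0, 0, -11.735, 0.4]]},
)

```text
time_s: 25.35
position: [0.4858, 0.3022, 0.2993]
tool_rot: [0.048, 0.999, -0.0, -0.0]
contact_force: [0.7, 0.3, -2.9]
opening: 0.702
grip_force: 35.0
```

```bash
python3 - <<'E'
from h import *
togo((.4858,.3027,.0575),84.5)
E
```

```text
go [0.     0.0005 0.2418] [-0.     -0.     -0.0004] len 0.242 ang 0.00
```

In the tool's units: 0.243 m is 12.15, 0.242 m is 12.1.

shift_gripper(
  segments={"motion": [[0, 0, 3, 0, 0, 0, 0.4], [0, 0, 6, 0, 0, 0, 0.4], [0, 0, 8.5, 0, 0, 0, 0.4], [0, 0, 10.5, 0, 0, 0, 0.4], [0, 0, 11.5, 0, 0, 0, 0.4], [0, 0, 11.9, 0, 0, 0, 0.4], [0, 0, 12.1, 0, 0, 0, 0.4], [0, 0, 12.15, 0, 0, 0, 0.4], [0, 0, 12.15, 0, 0, 0, 0.4], [0, 0, 12.15, 0, 0, 0, 0.4]]},
)

```text
time_s: 26.6
position: [0.4862, 0.3024, 0.0571]
tool_rot: [0.048, 0.999, 0.0, 0.001]
contact_force: [-0.2, -0.1, -3.5]
opening: 0.699
grip_force: 35.0
```

shift_gripper(
  segments={"motion": [[0, 0, 0, 0, 0, 0, 0.8], [0, 0, 0, 0, 0, 0, 1], [0, 0, 0, 0, 0, 0, 1], [0, 0, -2.5, 0, 0, 0, 1], [0, 0, -5.5, 0, 0, 0, 1], [0, 0, -8.5, 0, 0, 0, 1], [0, 0, -8.5, 0, 0, 0, 1], [0, 0, -8.5, 0, 0, 0, 1]]},
)

```text
time_s: 27.6
position: [0.4858, 0.3023, 0.226]
tool_rot: [0.048, 0.999, 0.0, 0.0]
contact_force: [-0.1, 0.0, -0.6]
opening: 0.995
grip_force: 0.0
```

```bash
python3 - <<'E'
from h import *
togo((.386,-.357,.23),-50)
snap('side','side4')
a=cv2.imread('pics/side4.png')[:,:,::-1].astype(int);c=cv2.imread('pics/side3.png')[:,:,::-1]
print('jarA moved px',(np.abs(a-c).max(2)>40)[345:410,300:350].sum())
E
```

```text
go [ 0.0363 -0.6658 -0.004 ] [ 1.0000e-04 -0.0000e+00  2.3477e+00] len 0.667 ang 2.35
jarA moved px 5
```

shift_gripper(
  segments={"motion": [[1.8, -33.3, 0, 0, 0, 11.74, 1], [1.8, -33.3, 0, 0, 0, 11.74, 1], [1.8, -33.3, 0, 0, 0, 11.74, 1], [1.8, -33.3, 0, 0, 0, 11.74, 1], [1.8, -33.3, 0, 0, 0, 11.74, 1], [1.8, -33.3, 0, 0, 0, 11.74, 1], [1.8, -33.3, 0, 0, 0, 11.74, 1], [1.8, -33.3, 0, 0, 0, 11.74, 1], [1.8, -33.3, 0, 0, 0, 11.74, 1], [1.8, -33.3, 0, 0, 0, 11.74, 1], [1.8, -33.3, 0, 0, 0, 11.74, 1], [1.8, -33.3, 0, 0, 0, 11.74, 1], [1.8, -33.3, 0, 0, 0, 11.74, 1], [1.8, -33.3, 0, 0, 0, 11.74, 1], [1.8, -33.3, 0, 0, 0, 11.74, 1], [1.8, -33.3, 0, 0, 0, 11.74, 1], [1.8, -33.3, 0, 0, 0, 11.74, 1], [1.8, -33.3, 0, 0, 0, 11.74, 1]]},
)

```text
time_s: 29.9
position: [0.3863, -0.3572, 0.2264]
tool_rot: [0.94, 0.342, 0.0, 0.0]
contact_force: [-0.2, 1.0, -0.7]
opening: 1.003
grip_force: 0.0
```

```bash
python3 - <<'E'
from h import *
togo((.386,-.357,.05),-50)
snap('scene','scene4');snap('side','side5')
a=cv2.imread('pics/side5.png')[:,:,::-1].astype(int);c=cv2.imread('pics/side3.png')[:,:,::-1]
print('jarA moved px',(np.abs(a-c).max(2)>40)[385:405,310:345].sum())
# jar on scale: tan lid pixels
for n in('scene4','side5'):
    h=cv2.cvtColor(cv2.imread(f'pics/{n}.png'),cv2.COLOR_BGR2HSV);m=cv2.inRange(h,(8,70,110),(22,200,255))
    x0,y0,x1,y1=(285,60,420,200) if n[1]=='c' else (170,130,275,245)
    mm=np.zeros_like(m);mm[y0:y1,x0:x1]=m[y0:y1,x0:x1];k,_,st,ce=cv2.connectedComponentsWithStats(mm);print(n,[(st[i].tolist(),ce[i].round(1).tolist()) for i in range(1,k) if st[i,4]>60])
print(proj('scene4',(.486,.3027,.098)),proj('side5',(.486,.3027,.098)))
E
```

```text
go [-0.0002 -0.0004  0.1764] [ 0.0002 -0.      0.0002] len 0.176 ang 0.00
jarA moved px 0
scene4 [([355, 129, 24, 24, 425], [367.3, 139.5]), ([357, 153, 21, 15, 118], [367.1, 161.1])]
side5 [([170, 130, 105, 21, 1262], [209.2, 136.6]), ([225, 182, 23, 10, 170], [236.2, 186.8])]
[368.36925501 136.07204908] [235.96175478 185.78424585]
```

shift_gripper(
  segments={"motion": [[0, 0, 3, 0, 0, 0, 1], [0, 0, 6, 0, 0, 0, 1], [0, 0, 8, 0, 0, 0, 1], [0, 0, 8.825, 0, 0, 0, 1], [0, 0, 8.825, 0, 0, 0, 1], [0, 0, 8.825, 0, 0, 0, 1], [0, 0, 8.825, 0, 0, 0, 0.4], [0, 0, 8.825, 0, 0, 0, 0.4], [0, 0, 8.825, 0, 0, 0, 0.4], [0, 0, 8.825, 0, 0, 0, 0.4]]},
  grip_n=35,
)

```text
time_s: 31.25
position: [0.3861, -0.357, 0.0504]
tool_rot: [0.94, 0.342, -0.0, -0.0]
contact_force: [-4.1, 3.4, 6.1]
opening: 0.703
grip_force: 35.0
```

shift_gripper(
  segments={"motion": [[0, 0, -1.5, 0, 0, 0, 0.4], [0, 0, -4.5, 0, 0, 0, 0.4], [0, 0, -7.5, 0, 0, 0, 0.4], [0, 0, -10, 0, 0, 0, 0.4], [0, 0, -12.5, 0, 0, 0, 0.4], [0, 0, -12.5, 0, 0, 0, 0.4], [0, 0, -12.5, 0, 0, 0, 0.4]]},
)

```text
time_s: 32.12
position: [0.3862, -0.3572, 0.2976]
tool_rot: [0.94, 0.342, -0.001, -0.001]
contact_force: [-0.3, 0.2, -3.9]
opening: 0.699
grip_force: 35.0
```

```bash
python3 - <<'E'
from h import *
togo((.3962,.3113,.298),84.5)
E
```

```text
go [ 0.4372 -0.5059  0.0008] [-1.4000e-03 -2.8000e-03 -2.3478e+00] len 0.669 ang 2.35
```

In the tool's units: -0.506 m is -25.3, 0.437 m is 21.85, -2.348 rad is -11.74.

shift_gripper(
  segments={"motion": [[21.85, -25.3, 0, 0, 0, -11.74, 0.4], [21.85, -25.3, 0, 0, 0, -11.74, 0.4], [21.85, -25.3, 0, 0, 0, -11.74, 0.4], [21.85, -25.3, 0, 0, 0, -11.74, 0.4], [21.85, -25.3, 0, 0, 0, -11.74, 0.4], [21.85, -25.3, 0, 0, 0, -11.74, 0.4], [21.85, -25.3, 0, 0, 0, -11.74, 0.4], [21.85, -25.3, 0, 0, 0, -11.74, 0.4], [21.85, -25.3, 0, 0, 0, -11.74, 0.4], [21.85, -25.3, 0, 0, 0, -11.74, 0.4], [21.85, -25.3, 0, 0, 0, -11.74, 0.4], [21.85, -25.3, 0, 0, 0, -11.74, 0.4], [21.85, -25.3, 0, 0, 0, -11.74, 0.4], [21.85, -25.3, 0, 0, 0, -11.74, 0.4], [21.85, -25.3, 0, 0, 0, -11.74, 0.4], [21.85, -25.3, 0, 0, 0, -11.74, 0.4], [21.85, -25.3, 0, 0, 0, -11.74, 0.4], [21.85, -25.3, 0, 0, 0, -11.74, 0.4]]},
)

```text
time_s: 34.38
position: [0.396, 0.3112, 0.2999]
tool_rot: [0.048, 0.999, 0.0, 0.0]
contact_force: [-0.0, 0.6, -2.7]
opening: 0.697
grip_force: 35.0
```

```bash
python3 - <<'E'
from h import *
togo((.3962,.3113,.0572),84.5)
snap('scene','scene5')
a=cv2.imread('pics/scene5.png').astype(int);c=cv2.imread('pics/scene4.png')
print('jarB px',(np.abs(a-c).max(2)>40)[125:170,350:385].sum())
E
```

```text
go [-1.000e-04  0.000e+00  2.427e-01] [ 0.0002  0.0002 -0.0002] len 0.243 ang 0.00
jarB px 0
```

In the tool's units: 0.243 m is 12.15, 0.242 m is 12.1.

shift_gripper(
  segments={"motion": [[0, 0, 3, 0, 0, 0, 0.4], [0, 0, 6, 0, 0, 0, 0.4], [0, 0, 8.5, 0, 0, 0, 0.4], [0, 0, 10.5, 0, 0, 0, 0.4], [0, 0, 11.5, 0, 0, 0, 0.4], [0, 0, 11.9, 0, 0, 0, 0.4], [0, 0, 12.1, 0, 0, 0, 0.4], [0, 0, 12.15, 0, 0, 0, 0.4], [0, 0, 12.15, 0, 0, 0, 0.4], [0, 0, 12.15, 0, 0, 0, 0.4]]},
)

```text
time_s: 35.67
position: [0.3964, 0.3115, 0.0576]
tool_rot: [0.048, 0.999, 0.0, 0.001]
contact_force: [0.3, -0.9, -2.5]
opening: 0.699
grip_force: 35.0
```

shift_gripper(
  segments={"motion": [[0, 0, 0, 0, 0, 0, 0.8], [0, 0, 0, 0, 0, 0, 1], [0, 0, 0, 0, 0, 0, 1], [0, 0, -2.5, 0, 0, 0, 1], [0, 0, -5.5, 0, 0, 0, 1], [0, 0, -9.5, 0, 0, 0, 1], [0, 0, -9.5, 0, 0, 0, 1], [0, 0, -9.5, 0, 0, 0, 1]]},
)

```text
time_s: 36.67
position: [0.3964, 0.3116, 0.2479]
tool_rot: [0.048, 0.999, 0.001, 0.001]
contact_force: [-0.1, -0.2, -1.4]
opening: 1.002
grip_force: 0.0
```

```bash
python3 - <<'E'
from h import *
togo((.672,.2234,.2428),5)
E
```

```text
go [-0.2827 -0.0614  0.0056] [2.7000e-03 5.0000e-04 1.3877e+00] len 0.289 ang 1.39
```

```bash
python3 - <<'E'
from h import *
togo((.6642,.2449,.2476),1.6)
E
```

```text
go [-0.2729 -0.0407  0.0008] [2.700e-03 4.000e-04 1.447e+00] len 0.276 ang 1.45
```

In the tool's units: -0.273 m is -13.65, -0.041 m is -2.05, 1.447 rad is 7.235.

shift_gripper(
  segments={"motion": [[-13.65, -2.05, 0, 0, 0, 7.235, 0.4], [-13.65, -2.05, 0, 0, 0, 7.235, 0.4], [-13.65, -2.05, 0, 0, 0, 7.235, 0.4], [-13.65, -2.05, 0, 0, 0, 7.235, 0.4], [-13.65, -2.05, 0, 0, 0, 7.235, 0.4], [-13.65, -2.05, 0, 0, 0, 7.235, 0.4], [-13.65, -2.05, 0, 0, 0, 7.235, 0.4], [-13.65, -2.05, 0, 0, 0, 7.235, 0.4], [-13.65, -2.05, 0, 0, 0, 7.235, 0.4], [-13.65, -2.05, 0, 0, 0, 7.235, 0.4], [-13.65, -2.05, 0, 0, 0, 7.235, 0.4]]},
)

```text
time_s: 38.05
position: [0.6637, 0.2443, 0.2461]
tool_rot: [0.697, 0.717, -0.0, -0.0]
contact_force: [0.1, -0.0, -0.5]
opening: 0.398
grip_force: 0.0
```

```bash
python3 - <<'E'
from h import *
snap('wrist','w8');snap('scene','scene6');snap('side','side6')
for n in('w7','w8'):
    im=cv2.imread(f'pics/{n}.png')[100:290,265:380].copy();h=cv2.cvtColor(im,cv2.COLOR_BGR2HSV)
    o=cv2.inRange(h,(3,120,130),(18,255,255));k=(im.max(2)<45).astype(np.uint8);k[60:]=0
    print(n,[ (np.argwhere(x>0).mean(0)[::-1]+[265,100]).round(1).tolist()+[int((x>0).sum())] for x in (o,k)])
a=cv2.imread('pics/w7.png').astype(int);b=cv2.imread('pics/w8.png');print('diff',(np.abs(a-b).max(2)>60)[100:285,285:365].sum())
for n in('scene6','side6'):
    h=cv2.cvtColor(cv2.imread(f'pics/{n}.png'),cv2.COLOR_BGR2HSV);m=cv2.inRange(h,(8,70,110),(22,200,255))
    x0,y0,x1,y1=(285,60,420,200) if n[1]=='c' else (170,150,275,245)
    mm=np.zeros_like(m);mm[y0:y1,x0:x1]=m[y0:y1,x0:x1];k,_,st,ce=cv2.connectedComponentsWithStats(mm);print(n,[(st[i].tolist(),ce[i].round(1).tolist()) for i in range(1,k) if st[i,4]>60])
    print(proj(n,(.486,.3027,.098)),proj(n,(.3964,.3115,.098)))
E
```

```text
w7 [[322.4, 175.1, 140], [nan, nan, 0]]
w8 [[323.1, 175.0, 132], [nan, nan, 0]]
diff 5
scene6 [([326, 114, 23, 24, 403], [337.5, 124.2]), ([355, 129, 24, 24, 434], [367.2, 139.6]), ([328, 137, 21, 15, 136], [338.4, 145.4]), ([356, 153, 22, 15, 161], [366.9, 160.9])]
[368.36925501 136.07204908] [337.96144774 120.68634026]
side6 [([225, 182, 23, 10, 167], [236.0, 186.7]), ([192, 187, 23, 11, 172], [202.5, 192.0])]
[235.96175478 185.78424585] [201.85605043 191.20117274]<stdin>:6: RuntimeWarning: Mean of empty slice.
  ret = um.true_divide(
```

Both jars are on the scale as planned, and the stylus has not moved since I laid it down.

In the tool's units: 0.222 m is 11.1, 0.205 m is 10.25.

shift_gripper(
  segments={"motion": [[0, 0.025, 3, 0, 0, 0, 0.4], [0, 0.025, 6, 0, 0, 0, 0.4], [0, 0.025, 8.5, 0, 0, 0, 0.4], [0, 0.025, 10.25, 0, 0, 0, 0.4], [0, 0.025, 11.1, 0, 0, 0, 0.4], [0, 0.025, 11.1, 0, 0, 0, 0.4], [0, 0.025, 11.1, 0, 0, 0, 0.4], [0, 0.025, 11.1, 0, 0, 0, 0], [0, 0.025, 11.1, 0, 0, 0, 0], [0, 0.025, 11.1, 0, 0, 0, 0], [0, 0.025, 11.1, 0, 0, 0, 0]]},
  grip_n=50,
)

```text
time_s: 39.58
position: [0.6647, 0.2445, 0.0254]
tool_rot: [0.697, 0.717, 0.0, 0.0]
contact_force: [-0.7, -1.2, 2.2]
opening: 0.203
grip_force: 50.0
```

shift_gripper(
  segments={"motion": [[0, 0, -1.5, 0, 0, 0, 0], [0, 0, -4, 0, 0, 0, 0], [0, 0, -7, 0, 0, 0, 0], [0, 0, -10, 0, 0, 0, 0], [0, 0, -11.3, 0, 0, 0, 0], [0, 0, -11.3, 0, 0, 0, 0], [0, 0, -11.3, 0, 0, 0, 0]]},
)

```text
time_s: 40.45
position: [0.664, 0.2442, 0.248]
tool_rot: [0.697, 0.717, -0.002, -0.001]
contact_force: [0.7, -0.9, -1.5]
opening: 0.199
grip_force: 50.0
```

```bash
python3 - <<'E'
from h import *
snap('wrist','w9')
im=cv2.imread('pics/w9.png')
for n in('w4','w9'):
    im=cv2.imread(f'pics/{n}.png');h=cv2.cvtColor(im,cv2.COLOR_BGR2HSV)[205:260,280:360];o=cv2.inRange(h,(3,120,100),(18,255,255));print(n,np.argwhere(o>0).mean(0)[::-1]+[280,205])
    k=im[115:165,290:350].max(2)<75;print(np.argwhere(k).mean(0)[::-1]+[290,115],k.sum())
# green tap pre-pose: tip 40 mm off the mark
yaw=-.2385;f=np.array([np.cos(yaw),np.sin(yaw),0]);g=np.array([.468,.002,.100]);tip=g+.04*(-f*.707+[0,0,.707]);tcp=tip-.0716*f+[0,0,.0062];print(tcp)
tcp[2]=.248;togo(tcp,np.degrees(yaw)-90)
E
```

```text
w4 [321.17569194 228.45968712]
[320.74615385 140.98269231] 520
w9 [321.23222749 226.12796209]
[321.004 139.554] 500
[0.37094726 0.02559619 0.13448   ]
go [-0.2103 -0.2988  0.0011] [-0.0021  0.0053  1.8373] len 0.365 ang 1.84
```

In the tool's units: -0.299 m is -14.95, -0.21 m is -10.5, 1.837 rad is 9.185.

shift_gripper(
  segments={"motion": [[-10.5, -14.95, 0, 0, 0, 9.185, 0], [-10.5, -14.95, 0, 0, 0, 9.185, 0], [-10.5, -14.95, 0, 0, 0, 9.185, 0], [-10.5, -14.95, 0, 0, 0, 9.185, 0], [-10.5, -14.95, 0, 0, 0, 9.185, 0], [-10.5, -14.95, 0, 0, 0, 9.185, 0], [-10.5, -14.95, 0, 0, 0, 9.185, 0], [-10.5, -14.95, 0, 0, 0, 9.185, 0], [-10.5, -14.95, 0, 0, 0, 9.185, 0], [-10.5, -14.95, 0, 0, 0, 9.185, 0], [-10.5, -14.95, 0, 0, 0, 9.185, 0], [-10.5, -14.95, 0, 0, 0, 9.185, 0], [-10.5, -14.95, 0, 0, 0, 9.185, 0], [-10.5, -14.95, 0, 0, 0, 9.185, 0]]},
)

```text
time_s: 42.25
position: [0.3713, 0.0261, 0.2507]
tool_rot: [0.993, -0.118, -0.0, -0.0]
contact_force: [0.2, -0.8, -1.2]
opening: 0.198
grip_force: 50.0
```

shift_gripper(
  segments={"motion": [[0, 0, 3, 0, 0, 0, 0], [0, 0, 5, 0, 0, 0, 0], [0, 0, 5.6, 0, 0, 0, 0], [0, 0, 5.6, 0, 0, 0, 0], [0, 0, 5.6, 0, 0, 0, 0]]},
)

```text
time_s: 42.88
position: [0.3722, 0.0261, 0.141]
tool_rot: [0.993, -0.119, 0.002, -0.0]
contact_force: [-0.8, -0.3, -1.1]
opening: 0.2
grip_force: 50.0
```

```bash
python3 - <<'E'
exec(open('fit.py').read().split('obs=')[0])
snap('wrist','w10');S=r.read_state()
h=cv2.cvtColor(cv2.imread('pics/w10.png'),cv2.COLOR_BGR2HSV)
for n,lo,hi in(('blue',(105,130,90),(130,255,255)),('green',(50,110,60),(80,255,255))):
    m=cv2.inRange(h,lo,hi);m[200:]=0;k,_,st,ce=cv2.connectedComponentsWithStats(m);i=1+st[1:,4].argmax();print(n,st[i].tolist(),(st[i,:2]+st[i,2:4]/2))
print('pred',[proj('w10',pt(.431,.0624,-.2385,a,*L)).round(0).tolist() for a in(.75,.78) for L in(B,G)])
tip=R.from_quat(S['tool_rot']).apply([.0716,-.0005,.0072])+S['position'];print(S['position'],tip)
d=R.from_quat(S['tool_rot']).inv().apply(np.array(pt(.431,.0624,-.2385,.775,*G))-tip);print(d)
E
```

```text
blue [90, 63, 55, 45, 1391] [117.5  85.5]
green [297, 58, 53, 46, 1551] [323.5  81. ]
pred [[119.0, 80.0], [323.0, 77.0], [117.0, 84.0], [323.0, 81.0]]
[0.37225087 0.02604563 0.14097826] [0.44197103 0.00963849 0.13401016]
[0.02699498 0.00135607 0.03390451]
```

In the tool's units: 0.0215 m is 1.075, 0.001 m is 0.05.

shift_gripper(
  segments={"motion": [[0.5, 0.05, 0.6, 0, 0, 0, 0], [0.8, 0.05, 1, 0, 0, 0, 0], [1.075, 0.05, 1.325, 0, 0, 0, 0], [1.075, 0.05, 1.325, 0, 0, 0, 0], [1.075, 0.05, 1.325, 0, 0, 0, 0], [1.075, 0.05, 1.325, 0, 0, 0, 0]]},
)

```text
time_s: 43.68
position: [0.3921, 0.02, 0.1127]
tool_rot: [0.993, -0.119, 0.0, -0.0]
contact_force: [-0.2, -0.2, -0.8]
opening: 0.205
grip_force: 50.0
```

shift_gripper(
  segments={"motion": [[0.035, 0, 0.035, 0, 0, 0, 0], [0.07, 0, 0.07, 0, 0, 0, 0], [0.07, 0, 0.07, 0, 0, 0, 0], [0.07, 0, 0.07, 0, 0, 0, 0]]},
)

```text
time_s: 44.18
position: [0.3933, 0.0197, 0.1109]
tool_rot: [0.993, -0.119, 0.0, 0.0]
contact_force: [-0.1, -0.6, -0.7]
opening: 0.201
grip_force: 50.0
```

In the tool's units: 0.0014 m is 0.07, 0.0007 m is 0.035.

shift_gripper(
  segments={"motion": [[0.035, 0, 0.035, 0, 0, 0, 0], [0.07, 0, 0.07, 0, 0, 0, 0], [0.07, 0, 0.07, 0, 0, 0, 0], [0.07, 0, 0.07, 0, 0, 0, 0]]},
)

```text
time_s: 44.68
position: [0.3941, 0.0195, 0.1098]
tool_rot: [0.993, -0.119, -0.001, -0.0]
contact_force: [-6.2, 1.3, 3.2]
opening: 0.2
grip_force: 50.0
```

shift_gripper(
  segments={"motion": [[0.025, 0, 0.025, 0, 0, 0, 0], [0.05, 0, 0.05, 0, 0, 0, 0], [0.05, 0, 0.05, 0, 0, 0, 0], [0.05, 0, 0.05, 0, 0, 0, 0]]},
)

```text
time_s: 45.18
position: [0.3944, 0.0196, 0.1091]
tool_rot: [0.993, -0.119, -0.002, -0.0]
contact_force: [-9.9, 2.2, 6.9]
opening: 0.2
grip_force: 50.0
```

Tapped at about 7 N, then 12 N. Now I retreat and take the stylus back.

shift_gripper(
  segments={"motion": [[-0.5, 0, -0.5, 0, 0, 0, 0], [-1.5, 0, -1.5, 0, 0, 0, 0], [-1.5, 0, -4, 0, 0, 0, 0], [-1.5, 0, -7, 0, 0, 0, 0], [-1.5, 0, -7, 0, 0, 0, 0], [-1.5, 0, -7, 0, 0, 0, 0]]},
)

```text
time_s: 45.92
position: [0.3665, 0.0262, 0.2484]
tool_rot: [0.993, -0.119, 0.0, 0.0]
contact_force: [-0.0, -0.7, -0.8]
opening: 0.202
grip_force: 50.0
```

```bash
python3 - <<'E'
from h import *
togo((.6642,.2445,.248),1.6)
snap('wrist','w11')
im=cv2.imread('pics/w11.png');h=cv2.cvtColor(im,cv2.COLOR_BGR2HSV)[205:260,280:360];o=cv2.inRange(h,(3,120,100),(18,255,255));print(np.argwhere(o>0).mean(0)[::-1]+[280,205])
k=im[115:165,290:350].max(2)<60;print(np.argwhere(k).mean(0)[::-1]+[290,115],k.sum())
E
```

```text
go [ 0.2378 -0.2823  0.0005] [ 5.0000e-04 -4.0000e-04 -1.8369e+00] len 0.369 ang 1.84
[320.9195122  226.56585366]
[319.1071887  134.11874198] 1558
```

shift_gripper(
  segments={"motion": [[11.9, -14.1, 0, 0, 0, -9.185, 0], [11.9, -14.1, 0, 0, 0, -9.185, 0], [11.9, -14.1, 0, 0, 0, -9.185, 0], [11.9, -14.1, 0, 0, 0, -9.185, 0], [11.9, -14.1, 0, 0, 0, -9.185, 0], [11.9, -14.1, 0, 0, 0, -9.185, 0], [11.9, -14.1, 0, 0, 0, -9.185, 0], [11.9, -14.1, 0, 0, 0, -9.185, 0], [11.9, -14.1, 0, 0, 0, -9.185, 0], [11.9, -14.1, 0, 0, 0, -9.185, 0], [11.9, -14.1, 0, 0, 0, -9.185, 0], [11.9, -14.1, 0, 0, 0, -9.185, 0], [11.9, -14.1, 0, 0, 0, -9.185, 0], [11.9, -14.1, 0, 0, 0, -9.185, 0], [11.9, -14.1, 0, 0, 0, -9.185, 0]]},
)

```text
time_s: 47.85
position: [0.6643, 0.2441, 0.2486]
tool_rot: [0.697, 0.717, 0.0, 0.0]
contact_force: [0.2, -0.2, -0.6]
opening: 0.199
grip_force: 50.0
```

```bash
python3 - <<'E'
from h import *
togo((.6642,.2445,.0258),1.6)
E
```

```text
go [ 4.000e-04 -2.000e-04  2.228e-01] [ 0.0002 -0.     -0.0004] len 0.223 ang 0.00
```

In the tool's units: 0.223 m is 11.15, 0.218 m is 10.9.

shift_gripper(
  segments={"motion": [[0, 0, 3, 0, 0, 0, 0], [0, 0, 6, 0, 0, 0, 0], [0, 0, 8.5, 0, 0, 0, 0], [0, 0, 10.25, 0, 0, 0, 0], [0, 0, 10.9, 0, 0, 0, 0], [0, 0, 11.15, 0, 0, 0, 0], [0, 0, 11.15, 0, 0, 0, 0], [0, 0, 11.15, 0, 0, 0, 0], [0, 0, 11.15, 0, 0, 0, 0.4], [0, 0, 11.15, 0, 0, 0, 0.4], [0, 0, 11.15, 0, 0, 0, 0.4], [0, 0, 8.5, 0, 0, 0, 0.4], [0, 0, 5.5, 0, 0, 0, 0.4], [0, 0, 2.5, 0, 0, 0, 0.4], [0, 0, 0, 0, 0, 0, 0.4], [0, 0, 0, 0, 0, 0, 0.4], [0, 0, 0, 0, 0, 0, 0.4]]},
)

```text
time_s: 49.98
position: [0.6643, 0.2441, 0.2478]
tool_rot: [0.697, 0.717, -0.0, -0.0]
contact_force: [-0.3, 0.3, -1.3]
opening: 0.4
grip_force: 0.0
```

```bash
python3 - <<'E'
exec(open('fit.py').read().split('obs=')[0])
snap('wrist','w12');snap('side','side7');snap('scene','scene7')
a=cv2.resize(cv2.imread('pics/w12.png'),(480,360));b=cv2.resize(cv2.imread('pics/side7.png')[150:450,170:400],(300,391));c=cv2.resize(cv2.imread('pics/scene7.png')[90:290,230:450],(240,218));o=np.zeros((590,790,3),np.uint8);o[:360,:480]=a;o[:391,485:785]=b;o[365:583,:240]=c;cv2.imwrite('pics/c12.png',o)
h=cv2.cvtColor(cv2.imread('pics/side7.png'),cv2.COLOR_BGR2HSV)[150:290]
for lo,hi in(((105,130,70),(130,255,255)),((50,100,50),(80,255,255))):
    m=cv2.inRange(h,lo,hi);m[:,:240]=0;k,_,st,ce=cv2.connectedComponentsWithStats(m);i=1+st[1:,4].argmax();print(st[i,:2]+st[i,2:4]/2+[0,150])
E
```

```text
[270. 219.]
[280.  240.5]
```

View pics/c12.png

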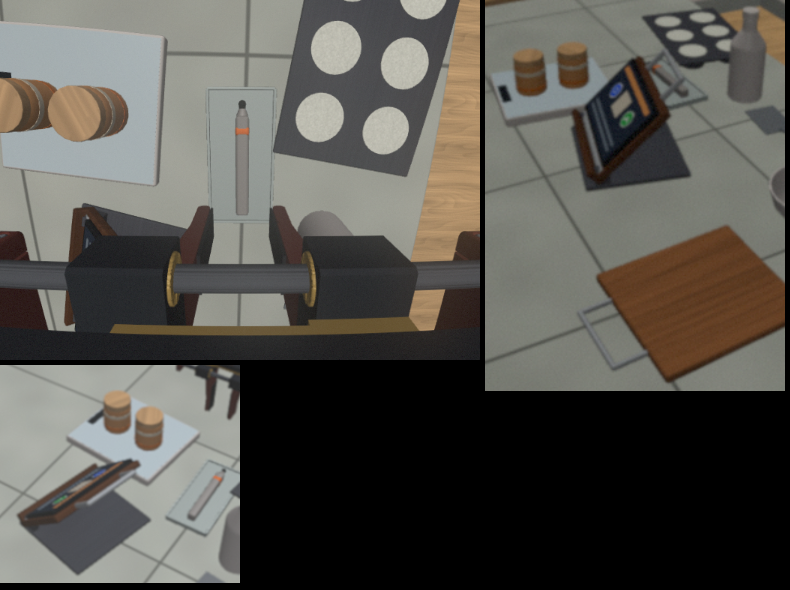

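The stylus lies flat in the middle of its tray, at about (242,160) in the composite's wrist view. Both jars stand on the scale, the tablet marks have not moved since the release, and nothing is touching the robot. Handing in.

```bash
python3 -c "
from cell import r
print(r.finish_job())"
```

```text
the job is handed in; nothing more can be done
None
```

I handed in the job, but it returned no verdict: the tablet is at about 45°, I tapped blue before and green after placing both jars (only two were present) on the scale, and the stylus lies in the middle of its tray.

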